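# Fit an empty take-up spool on the bench winder

## Task

Get the bench winder ready for the next wire: put the large empty spool on its spindle, then the flanged centring bush with its narrow end down in the spool's bore, and last fold the little latch at the spindle's end over flat so that nothing can lift off. Lower the parts on rather than dropping them, all fully home, and leave the other things on the bench where they are.

Things in the scene. Friction and masses are not known exactly. Their poses are not given: they have to be found in the camera images.
- winder: The bench winder, a fixed white box 220 x 160 mm, 65 mm high, its sloping control panel on its -x side; upright spindle on top. Origin on the bench under the spindle. A wire guide 75 to 105 mm from the spindle on the +x side rises to 115 mm above the bench: stay clear of it.
- winder_seat (a point): Point on the spindle axis at the top of the 52 mm wide drive flange, where the spool's underside rests; 78 mm above the bench, 13 mm above the box. z up along the spindle; x the way the latch folds (away from the panel). A cone 27 mm wide, narrowing to 20 mm, stands 10 mm up from here; the steel spindle through it is 16 mm thick and ends 47 mm above here, with the latch in its slotted end.
- latch (a joint): Folding latch at the spindle's end, a dark steel tongue 8 mm thick, 12 mm wide. Hinge on the axis 44 mm above winder_seat, along its y. 0 rad: upright in line with the spindle, parts pass over it (starts 0 to 0.2); 1.57 rad: folded flat to winder_seat's +x, its underside 2 mm above a seated bush, against a solid stop. It stays where left and turns under about 1 N at the tip.
- latch_tip (a point): Middle of the latch's outer end, 20 mm from its hinge: 64 mm above winder_seat when upright; 20 mm to the +x side and 44 mm up when folded flat.
- spool_center (a point): The large empty spool, black plastic, standing on a flange (both ends alike): flanges 60 mm wide, 6 mm thick, 30 mm tall in all, barrel 36 mm, bore 30 mm right through, about 60 g. The point is its centre, 15 mm above its underside; z its axis. Hold it by the upper flange: once seated, the upright latch stands 34 mm above its top and needs that room below the gripper's body.
- bush_center (a point): The flanged centring bush, aluminium, standing on its narrow end: knurled flange 46 mm wide, 8 mm thick on top, below it a stem 14 mm long, 28 mm wide, narrowing to 25 mm at its foot; bore 22 mm right through, about 45 g. The point is half-way up its 22 mm, on its axis. Seated, the flange lies on the spool, 30 to 38 mm above winder_seat, and this point is 27 mm above it.
- small_spool: Smaller black spool, 42 mm wide, 36 mm tall; origin under its centre. A bystander, leave it.
- tip_cleaner: Round black pot of brass curls, 68 mm wide, 40 mm tall; origin under its centre. A bystander, leave it.
- spray_can: Aluminium spray bottle, 52 mm wide, 160 mm tall; origin under its centre. A bystander, leave it.
- flux_jar: Amber jar with a white cap, 48 mm wide, 45 mm tall; origin under its centre. A bystander, leave it.
- cutters: Side cutters lying along their x, about 130 mm long, 50 mm wide, 12 mm high; origin under the middle. A bystander, leave it.
Things that resemble listed ones, but are neither listed nor needed, are in the scene too. What is shaped like the part that bears spool_center but pink or purple is not meant.

How it is judged:
By the outcome, as a careful person would: the job done as asked, in the order asked, and still so for the second after the job is handed in, with the robot touching nothing.
It also fails if it takes over 69 s, if anything falls off the work surface, if the arm or the gripper's body presses on something with over 40 N, if the wrist force passes 120 N, or if a joint passes its speed limit or range.

## Robot

A 6-joint arm with a two-finger parallel gripper is mounted at the origin on the work surface. World frame = base frame: x ahead of the robot, y to its left, z up, the work surface at z = 0. Lengths are in mm, angles in rad, forces in N, time in s.
With the tool pointing down it reaches from about 350 to 775 mm from the base axis. Payload 7.3 kg.
Tool frame: the origin (TCP) lies at the very end of the fingers, on their centre line; the grasp point (between the pads) lies 19 mm behind it; z points along the fingers, x is the direction in which the jaws open and shut, and the axes are right-handed (so a half turn about z gives the same grasp; the last joint's range is limited). The gripper opens to 92 mm and grips with 3 to 60 N. Pads are 19 mm wide; open, the fingers measure 130 mm over their backs; the gripper's body (75 mm by 190 mm) begins 47 mm behind the grasp point.
Start: joints at [0.968, 0.342, 1.524, -0, 1.275, -0.146], TCP at [231.555, 471.197, 226.741] pointing down, gripper open.
Joint ranges: [-2.53, 2.53], [-0.77, 2.02], [0.04, 2.7], [-1, 4.14], [0.28, 2.66], [-3.11, 3.11]. Speed limits (rad/s): [2.57, 2.57, 3.14, 3.14, 3.14, 3.14].

## Interface

Orientations are given as a rotation vector (axis times angle).
In Python, from cell import * gives the robot as it stands.
- The arm moves only by the tool arm_command, never from a script. Its argument "deltas" is text: rows parted by semicolons, each of 7 numbers parted by spaces: the shift along the tool's x, y, z in cm, then the turn, a rotation vector about the tool's x, y, z in degrees, then the opening, from 0 (shut) to 1 (fully open). In form: x y z wx wy wz gripper; .... A call has 1 to 8 rows; each row is the pose to reach, as a shift and turn from the pose commanded when the call began, along the tool's axes at that moment; what a row does not reach only later rows make up. A row lasts 1/12 s, in which the tool goes at most 41.7 mm and 7.16 degrees, less where a joint would pass 70% of its speed; a pose out of reach is approached as far as the arm can. A call with a gripper value outside its range is refused whole. The fingers move at their own pace and stop on an object; "squeeze" is the grip in N (left out, the last holds). Time passes only in rows, so rows that repeat a pose let the fingers close. It gives the time, the measured TCP pose, the force and the opening at its end, in the units of the state.
- read_state(): the state, without advancing time (a new reading comes with each control period).
- read_camera(name): name is "side" or "top" or "wrist"; returns the picture (480x640x3 uint8, red, green, blue); there is no depth.
- calibration(name): a dict with "camera_matrix" (3x3 intrinsics, pixels), "view" (4x4, takes a point from world to camera coordinates); the wrist camera has in their place "hand_eye" (4x4, takes a point from camera to tool coordinates, whose origin is the TCP and whose axes are the tool frame's). Camera axes: x right, y down, z forward; pixel columns grow to the right and rows downward; lengths in mm; the calibration is good to about 2 mm. A picture is of the moment at which its call begins: read the wrist's pose just before it. calibration takes no time and is no camera call.
- hand_in(): hands the job in, once; it reports no verdict.
The state is a dict: "time_s": time; "joint_pos": joint angles; "qd": joint speeds; "joint_efforts": joint torques, N m; "eef_pos": TCP position; "ee_rot": TCP orientation; "ft_force": force on the tool from outside, world axes, zero at the start; "torque": the same for the moment, N m; "finger_gap": opening from 0.0 (shut) to 1.0 (fully open).
Only numpy, scipy, OpenCV 4.12 (cv2) and the standard library are available. Lean on these libraries where they do the work, as an engineer would, in place of code of your own. Each camera call takes 0.05 s, during which the arm holds its last target.

## Working session

There is one attempt and no reset: what is moved stays moved. The work goes in short steps, Python scripts to look and compute and a tool call to move; the robot and the scene stay as the last step left them, time stands still between calls to the robot, and variables do not carry over. Pictures are saved under pics/ and viewed, and the job is handed in when it is done.

Besides the shell and the picture viewer there is one more tool, called as name(argument=value, ...) on one line, values as JSON. arm_command: Moves the arm, as the interface text tells. Its arguments: {"type":"object","properties":{"deltas":{"type":"string"},"squeeze":{"type":"number"}},"required":["deltas"]}

```bash
mkdir -p pics; ls
python3 - <<'E'
from cell import *
import cv2
print(read_state())
for n in ["side","top","wrist"]:
    cv2.imwrite(f"pics/{n}0.png",read_camera(n)[:,:,::-1]); print(n,calibration(n))
E
```

```text
pics
{'time_s': 0.0, 'joint_pos': array([ 9.67980041e-01,  3.42714613e-01,  1.52507946e+00, -1.48552880e-05,
        1.27543947e+00, -1.45994830e-01]), 'qd': array([ 0.00071701, -0.00067359,  0.00322959,  0.00071359,  0.00039218,
       -0.00144892]), 'joint_efforts': array([-6.76736581e-04, -4.31236053e+01, -2.44217098e+01,  7.17036752e-02,
        5.60185465e-02, -1.33010640e-04]), 'eef_pos': array([231.29991445, 470.80005076, 226.02741146]), 'ee_rot': array([ 2.66617374e+00,  1.66039634e+00, -2.35343727e-03]), 'ft_force': array([-0.00518306,  0.41300859,  0.2585293 ]), 'torque': array([-3.62557034e-03,  5.47288534e-02, -5.16319804e-05]), 'finger_gap': 0.9974717632458263}
side {'camera_matrix': array([[570.08951494,   0.        , 325.59711486],
       [  0.        , 570.08951494, 235.56150855],
       [  0.        ,   0.        ,   1.        ]]), 'view': array([[ 8.88468602e-01, -4.58681713e-01, -1.53176416e-02,
        -4.93605119e+02],
       [-2.36208069e-01, -4.28410265e-01, -8.72164201e-01,
         2.41756851e+02],
       [ 3.93483535e-01,  7.78508658e-01, -4.88973391e-01,
  
[... 470 characters left out ...]
   [ 2.00399048e-01, -1.71700303e-02, -9.79563889e-01,
         1.26921657e+03],
       [ 0.00000000e+00,  0.00000000e+00,  0.00000000e+00,
         1.00000000e+00]])}
wrist {'camera_matrix': array([[343.21027352,   0.        , 314.14318933],
       [  0.        , 343.21027352, 235.24187511],
       [  0.        ,   0.        ,   1.        ]]), 'hand_eye': array([[ 9.99999732e-01,  6.64513569e-04,  3.06392846e-04,
        -7.77610790e-01],
       [-7.25700600e-04,  9.54332548e-01,  2.98745479e-01,
        -7.99256699e+01],
       [-9.38802406e-05, -2.98745622e-01,  9.54332775e-01,
        -1.58431691e+02],
       [ 0.00000000e+00,  0.00000000e+00,  0.00000000e+00,
         1.00000000e+00]])}
```

View pics/side0.png

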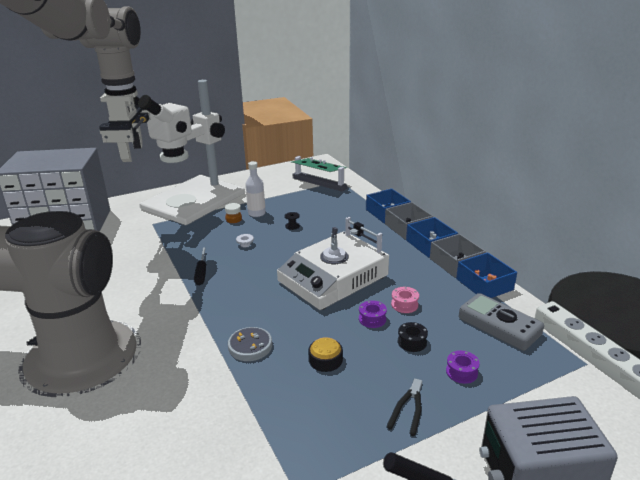

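View pics/top0.png

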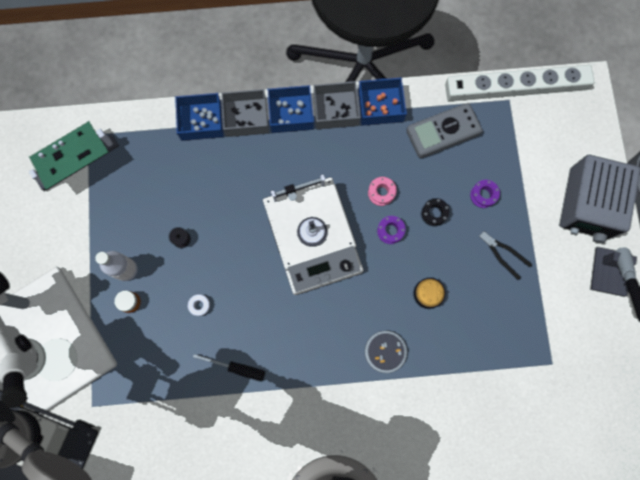

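View pics/wrist0.png

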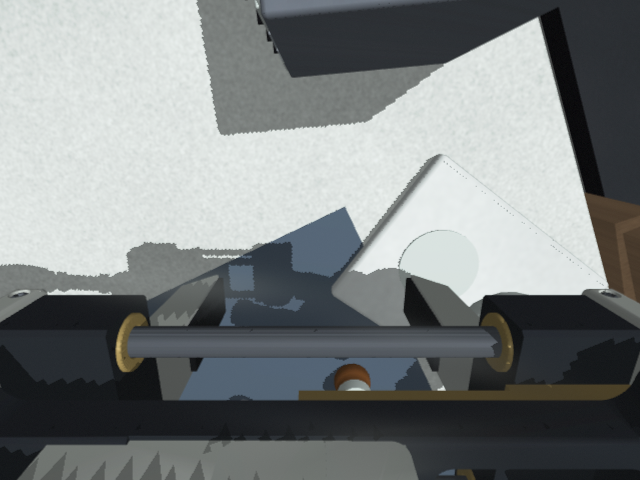

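The large spool could be confused with several things in the top view: black ring (436,211), small black spool (180,237), purple (391,229) and (486,193), pink (382,190), brass-curl pot (430,292). By the description, the black ring at (436,211) is the spool. The only bush candidate is the silver ring at (199,304). Next I'll check close crops.

```bash
cat > h.py <<'E'
from cell import *
import numpy as np, cv2
from scipy.spatial.transform import Rotation as R
def ray(n,u,v,T=None):
    c=calibration(n);K=c["camera_matrix"];d=np.linalg.solve(K,[u,v,1.])
    if n=="wrist": M=T@c["hand_eye"]
    else: M=np.linalg.inv(c["view"])
    return M[:3,3],M[:3,:3]@d
def onz(n,u,v,z,T=None):
    o,d=ray(n,u,v,T);return o+d*(z-o[2])/d[2]
def proj(n,p,T=None):
    c=calibration(n)
    V=c["view"] if n!="wrist" else np.linalg.inv(T@c["hand_eye"])
    q=c["camera_matrix"]@(V[:3,:3]@np.asarray(p,float)+V[:3,3]);return q[:2]/q[2]
def tcp(s):
    T=np.eye(4);T[:3,:3]=R.from_rotvec(s["ee_rot"]).as_matrix();T[:3,3]=s["eef_pos"];return T
def crop(img,x,y,w,h,k,f):
    cv2.imwrite(f,cv2.resize(img[y:y+h,x:x+w],None,fx=k,fy=k,interpolation=cv2.INTER_CUBIC))
E
python3 - <<'E'
from h import *
a=cv2.imread("pics/top0.png");b=cv2.imread("pics/side0.png")
t=[a[170:250,350:470],a[270:350,140:260],a[190:270,255:375]]
s=[b[290:370,350:470],b[210:290,180:300],b[215:295,275:395]]
g=np.vstack([np.hstack(t),np.hstack(s)])
cv2.imwrite("pics/c1.png",cv2.resize(g,(792,352),interpolation=cv2.INTER_CUBIC))
for nm,u,v,z in [("spool",436,211,30),("bush",199,304,22),("flange",312,231,78)]: print(nm,onz("top",u,v,z))
for nm,u,v,z in [("spool",413,331,30),("bush",245,239,22),("flange",334,256,78)]: print(nm,onz("side",u,v,z))
E
```

```text
spool [ 608.15238446 -284.31451278   30.        ]
bush [448.24355979 255.27961787  22.        ]
flange [576.50738066  -3.7868744   78.        ]
spool [ 608.83548729 -284.43229477   30.        ]
bush [445.40010814 252.62773712  22.        ]
flange [569.04956968 -19.0422618   78.        ]
```

View pics/c1.png

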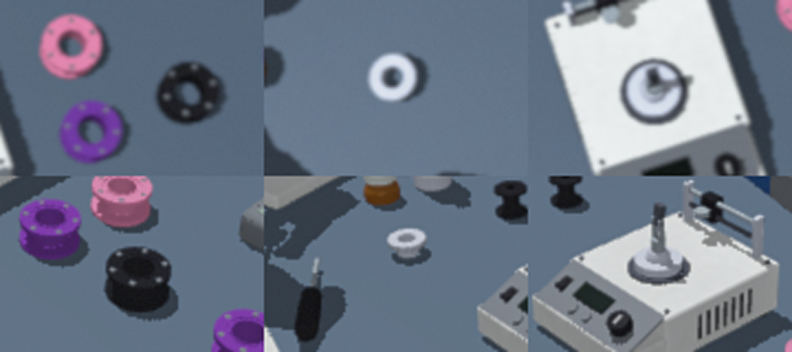

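The crops show the all-black spool at top (436,211) and side (413,331), the silver flanged bush at top (199,304) and side (245,240), and the winder flange at top (312,231). Next: refine the winder axis and heading, and locate the neighbours.

Run:
```python
from h import *
a=cv2.imread("pics/top0.png");b=cv2.imread("pics/side0.png")
crop(a,250,165,125,140,5,"pics/c2.png")
crop(b,270,210,130,100,6,"pics/c3.png")
for nm,u,v in [("purple",391,229),("pink",382,190),("purple2",486,193)]: print(nm,onz("top",u,v,30))
```

```text
purple [ 576.07261009 -179.47954311   30.        ]
pink [ 667.29831375 -169.39638237   30.        ]
purple2 [ 639.62788641 -401.62804144   30.        ]
```

View pics/c2.png

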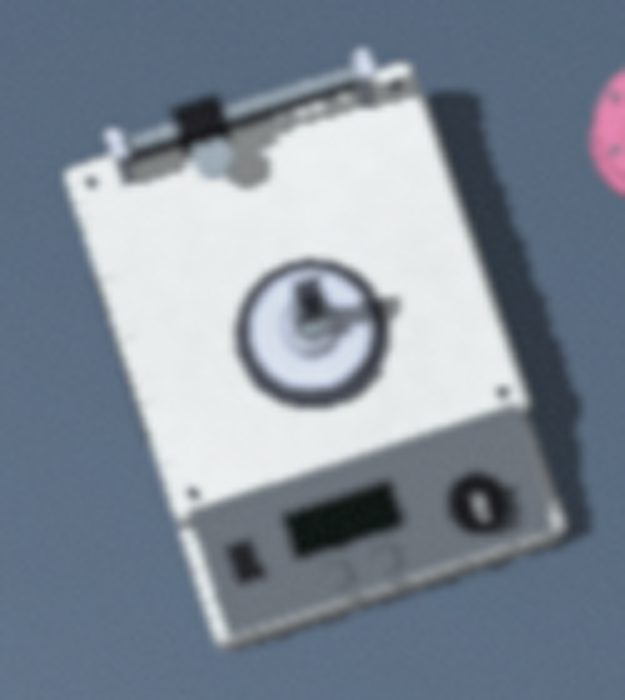

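View pics/c3.png

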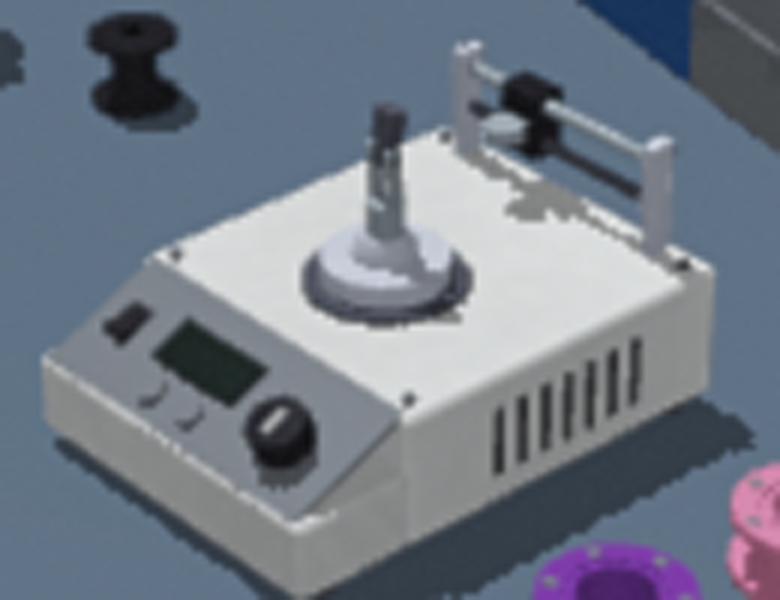

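Run:
```python
from h import *
P=lambda u,v,z=65: onz("top",250+u/5,165+v/5,z)
for p,q in [((178,510),(65,172)),((525,405),(410,65)),((185,517),(525,407)),((65,172),(410,65))]:
    d=P(*q)-P(*p);print(np.degrees(np.arctan2(d[1],d[0])),np.hypot(*d[:2]),P(*p))
print(P(312,333,78),P(312,333,72))
for e in [(390,105,142)]: print(onz("side",270+390/6,210+103/6,142),onz("top",250+308/5,165+283/5,142))
# plan: tool displacement to hover above spool, tcp z=120
s=read_state();T=tcp(s);print(np.round(T,3))
for tgt in [(608.4,-284.3,200)]: print(T[:3,:3].T@(np.array(tgt)-T[:3,3])/10)
```

```text
13.76870528406215 157.92245520620477 [505.9082954   59.08206769  65.        ]
12.667125060538417 160.11809964418632 [538.26855789 -93.19460525  65.        ]
-76.9033973832332 153.4366313035527 [502.62868904  56.33912278  65.        ]
-77.18656794317964 158.70308459060482 [659.29275743  96.66808461  65.        ]
[575.12190642  -4.52599238  78.        ] [576.43592117  -4.58297825  72.        ]
[582.07056567  -0.59689305 142.        ] [582.0515326   -4.09927141 142.        ]
[[ 4.41000e-01  8.97000e-01 -1.00000e-03  2.31363e+02]
 [ 8.97000e-01 -4.41000e-01 -1.00000e-03  4.70943e+02]
 [-1.00000e-03 -0.00000e+00 -1.00000e+00  2.26225e+02]
 [ 0.00000e+00  0.00000e+00  0.00000e+00  1.00000e+00]]
[-51.14760153  67.1504526    2.6660242 ]
```

Run:
```python
from h import *
print(onz("top",115,365,15),onz("top",30,350,250),onz("top",30,350,150),proj("top",(231,471,226)),proj("side",(231,471,226)))
for x,y in [(252,430),(281,371),(331,271)]: print(proj("top",(x,y,226)))
print("can",onz("top",106,257,160), onz("side",253,167,160))
print(onz("side",174,155,200),onz("side",174,155,250))
```

```text
[334.04977924 442.91524525  15.        ] [366.85924385 516.92809075 250.        ] [373.3345436  562.97993119 150.        ] [ 61.73514075 425.38298413] [132.60797723 155.11700596]
[ 84.7314146  411.07529712]
[117.4778742  391.40704042]
[172.04126264 358.1499233 ]
can [541.98615535 409.07204597 160.        ] [532.46962118 391.03603615 160.        ]
[340.81617925 486.53903295 200.        ] [314.4644     353.67339267 250.        ]
```

arm_command(deltas="-9 4.4 0 0 0 0 1; -9 4.4 0 0 0 0 1; -9 4.4 0 0 0 0 1; -51.1 67.2 2.6 0 0 0 1; -51.1 67.2 2.6 0 0 0 1; -51.1 67.2 2.6 0 0 0 1; -51.1 67.2 2.6 0 0 0 1; -51.1 67.2 2.6 0 0 0 1")

```text
time_s: 0.82
eef_pos: [335.7, 188.9, 219.6]
ee_rot: [2.666, 1.662, 0.001]
ft_force: [1.5, 0.3, -0.4]
finger_gap: 0.999
```

```bash
cat > d.py <<'E'
import sys
from h import *
# print delta in tool axes to target x y z, [yaw deg of tool x]
s=read_state();T=tcp(s);a=[float(v) for v in sys.argv[1:]]
print("t",s["time_s"],"pos",s["eef_pos"].round(1),"yaw",np.degrees(np.arctan2(T[1,0],T[0,0])).round(2),"tilt",np.degrees(np.arccos(-T[2,2])).round(2),"j",s["joint_pos"].round(2),"F",s["ft_force"].round(1),"gap",round(s["finger_gap"]*92,1))
if a: print("delta cm",(T[:3,:3].T@(np.array(a[:3])-T[:3,3])/10).round(2))
if len(a)>3:
    c,q=np.cos(np.radians(a[3])),np.sin(np.radians(a[3]))
    G=np.array([[c,q,0],[q,-c,0],[0,0,-1]]);print("turn deg",np.degrees(R.from_matrix(T[:3,:3].T@G).as_rotvec()).round(2))
E
python3 d.py 608.4 -284.3 200 63.8
```

```text
t 0.8167 pos [335.7 188.9 219.6] yaw 63.86 tilt 0.03 j [ 0.31  0.09  1.88  0.    1.17 -0.8 ] F [ 1.5  0.3 -0.4] gap 91.9
delta cm [-30.47  45.32   1.96]
turn deg [ 0.02 -0.02  0.06]
```

arm_command(deltas="-30.5 45.3 2 0 0 0 1; -30.5 45.3 2 0 0 0 1; -30.5 45.3 2 0 0 0 1; -30.5 45.3 2 0 0 0 1; -30.5 45.3 2 0 0 0 1; -30.5 45.3 2 0 0 0 1; -30.5 45.3 2 0 0 0 1; -30.5 45.3 2 0 0 0 1")

```text
time_s: 1.48
eef_pos: [501.8, -100.3, 207.1]
ee_rot: [-2.667, -1.66, 0.0]
ft_force: [0.8, 1.4, 0.2]
finger_gap: 1.0
```

```bash
python3 d.py 608.4 -284.3 200 63.8
```

```text
t 1.4833 pos [ 501.8 -100.3  207.1] yaw 63.8 tilt 0.02 j [-0.35  0.34  1.59  0.    1.22 -1.46] F [0.8 1.4 0.2] gap 92.0
delta cm [-11.81  17.69   0.7 ]
turn deg [-0.02 -0.01 -0.  ]
```

arm_command(deltas="-11.8 17.7 0.7 0 0 0 1; -11.8 17.7 0.7 0 0 0 1; -11.8 17.7 0.7 0 0 0 1; -11.8 17.7 0.7 0 0 0 1; -11.8 17.7 0.7 0 0 0 1; -11.8 17.7 0.7 0 0 0 1; -11.8 17.7 0.7 0 0 0 1; -11.8 17.7 0.7 0 0 0 1")

```text
time_s: 2.15
eef_pos: [607.6, -281.7, 199.4]
ee_rot: [-2.665, -1.659, 0.001]
ft_force: [-1.1, 0.5, 0.9]
finger_gap: 1.001
```

```bash
python3 d.py 608.4 -284.3 200 63.8
python3 - <<'E'
from h import *
s=read_state();im=read_camera("wrist")[:,:,::-1];cv2.imwrite("pics/w1.png",im)
T=tcp(s);np.save("T1.npy",T);print(proj("wrist",(608.4,-284.3,30),T))
E
```

```text
t 2.15 pos [ 607.6 -281.7  199.4] yaw 63.8 tilt 0.13 j [-0.55  0.64  1.11  0.    1.4  -1.66] F [-1.1  0.5  0.9] gap 92.1
delta cm [-0.2   0.18 -0.06]
turn deg [-0.12 -0.04 -0.  ]
[312.72885994 215.31557162]
```

View pics/w1.png

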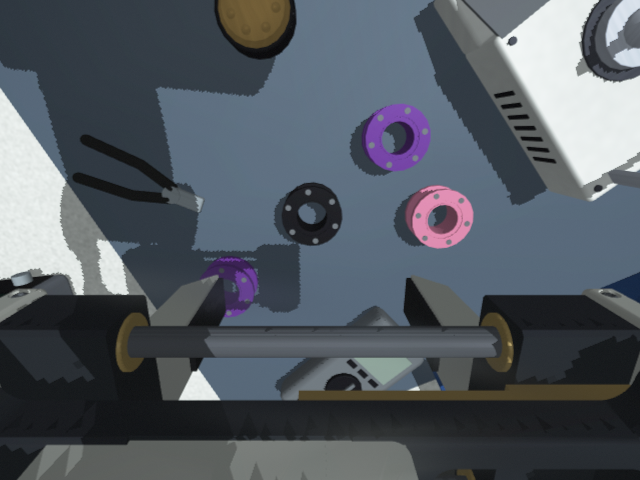

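The wrist view shows the black six-screw spool at (312,214), matching the predicted (312.7,215.3), with purple at (397,137) and pink at (440,217) beside it. Refining with a contour.

```bash
cat > fit.py <<'E'
from h import *
im=cv2.imread("pics/w1.png");T=np.load("T1.npy")
g=im.max(axis=2)
m=((g<60).astype(np.uint8))*255
m[:,:270]=0;m[:,355:]=0;m[:175]=0;m[255:]=0
m=cv2.morphologyEx(m,cv2.MORPH_CLOSE,np.ones((5,5)))
cs,_=cv2.findContours(m,cv2.RETR_CCOMP,cv2.CHAIN_APPROX_NONE)
for c in sorted(cs,key=cv2.contourArea)[-3:]:
    if len(c)<5: continue
    e=cv2.fitEllipse(c);print(cv2.contourArea(c),e,onz("wrist",*e[0],30,T))
cv2.imwrite("pics/m1.png",np.hstack([cv2.resize(m[160:270,255:370],None,fx=3,fy=3),cv2.resize(im[160:270,255:370],None,fx=3,fy=3)[:,:,1]]))
E
python3 fit.py
```

```text
34.0 ((308.0, 192.0), (6.709558963775635, 6.709558963775635), 0.0) [ 585.67614492 -278.17990352   30.        ]
486.5 ((310.91558837890625, 212.64222717285156), (22.257347106933594, 28.04941749572754), 91.37468719482422) [ 605.19706289 -284.70401495   30.        ]
2876.5 ((311.04486083984375, 213.944091796875), (59.21686553955078, 61.899932861328125), 2.414278507232666) [ 606.42856949 -285.17161342   30.        ]
```

View pics/m1.png

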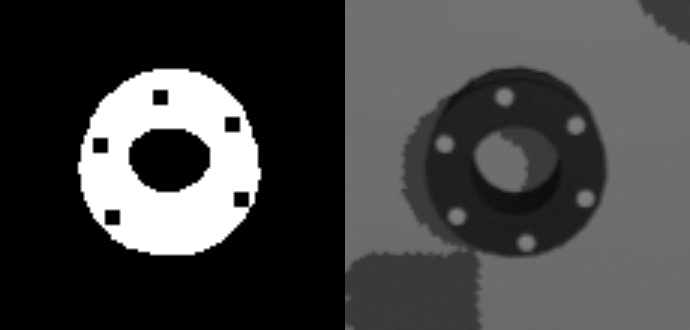

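```bash
python3 -c "
from h import *
print(onz('wrist',311.8,216.8,30,np.load('T1.npy')))"; python3 d.py 608.5 -285 60 63.8
```

```text
[ 609.34482976 -285.78466153   30.        ]
t 2.2 pos [ 607.7 -281.   200.1] yaw 63.86 tilt 0.09 j [-0.55  0.63  1.11  0.    1.4  -1.66] F [ 0.4  0.  -0. ] gap 92.2
delta cm [-0.33  0.27 14.01]
turn deg [-0.08 -0.03  0.06]
```

arm_command(deltas="-0.4 0.3 5 0 0 0 1; -0.4 0.3 10 0 0 0 1; -0.4 0.3 14 0 0 0 1; -0.4 0.3 14 0 0 0 1; -0.4 0.3 14 0 0 0 1; -0.4 0.3 14 0 0 0 1")

```text
time_s: 2.7
eef_pos: [609.0, -285.7, 61.0]
ee_rot: [-2.665, -1.662, 0.0]
ft_force: [-0.1, -0.6, 1.3]
finger_gap: 1.005
```

```bash
python3 d.py 608.8 -285.2 9 63.8
```

```text
t 2.7 pos [ 609.  -285.7   61. ] yaw 63.91 tilt 0.03 j [-0.55  0.76  1.27  0.    1.11 -1.67] F [-0.1 -0.6  1.3] gap 92.5
delta cm [ 0.03 -0.04  5.2 ]
turn deg [-0.03 -0.02  0.11]
```

arm_command(deltas="0 0 3 0 0 0 1; 0 0 5.2 0 0 0 1; 0 0 5.2 0 0 0 1; 0 0 5.2 0 0 0 0.55; 0 0 5.2 0 0 0 0.55; 0 0 5.2 0 0 0 0.55; 0 0 5.2 0 0 0 0.55; 0 0 5.2 0 0 0 0.55", squeeze=20)

```text
time_s: 3.37
eef_pos: [609.8, -287.4, 9.8]
ee_rot: [2.665, 1.66, 0.002]
ft_force: [0.4, 1.0, 1.0]
finger_gap: 0.688
```

arm_command(deltas="0 0 0 0 0 0 0.55; 0 0 0 0 0 0 0.55; 0 0 0 0 0 0 0.55; 0 0 0 0 0 0 0.55")

```text
time_s: 3.7
eef_pos: [609.6, -287.6, 9.5]
ee_rot: [2.665, 1.66, 0.001]
ft_force: [-1.7, 0.1, 5.6]
finger_gap: 0.645
```

```bash
python3 d.py 608.8 -285.2 200 63.8
python3 - <<'E'
from h import *
s=read_state();im=read_camera("wrist")[:,:,::-1];cv2.imwrite("pics/w2.png",im)
crop(np.ascontiguousarray(read_camera("side")[:,:,::-1]),340,260,130,110,6,"pics/s2.png")
E
```

```text
t 3.7 pos [ 609.6 -287.6    9.5] yaw 63.82 tilt 0.11 j [-0.55  0.82  1.3  -0.    1.01 -1.67] F [-1.7  0.1  5.6] gap 59.4
delta cm [  0.17  -0.14 -19.05]
turn deg [0.11 0.02 0.02]
```

View pics/s2.png

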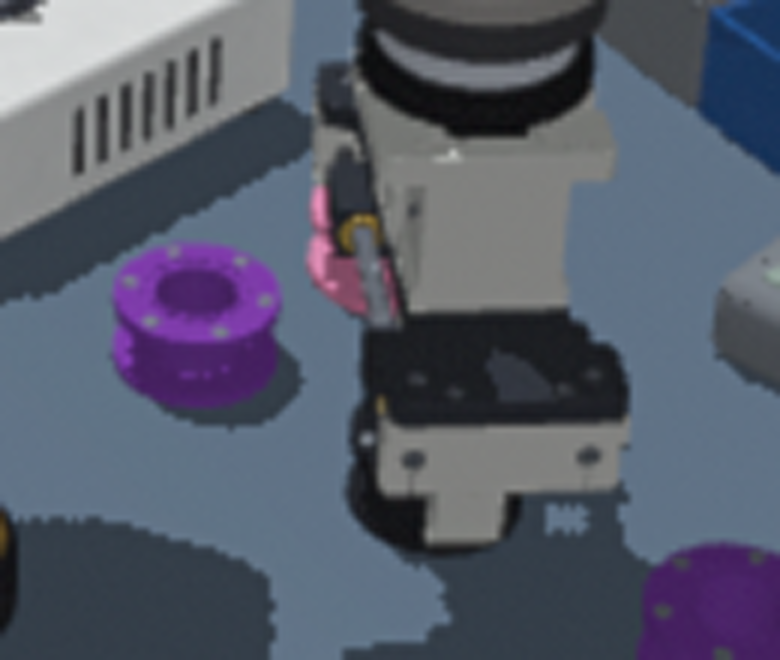

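View pics/w2.png

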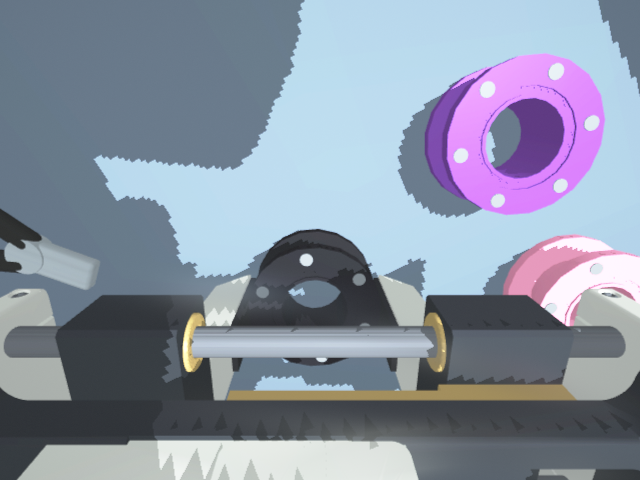

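```bash
python3 - <<'E'
from h import *
im=cv2.imread("pics/w2.png");crop(im,220,220,190,160,4,"pics/c4.png")
E
python3 d.py
```

```text
t 3.8 pos [ 609.6 -287.6    9.5] yaw 63.82 tilt 0.11 j [-0.55  0.82  1.3  -0.    1.01 -1.67] F [-0.6  0.1  5.7] gap 59.1
```

View pics/c4.png

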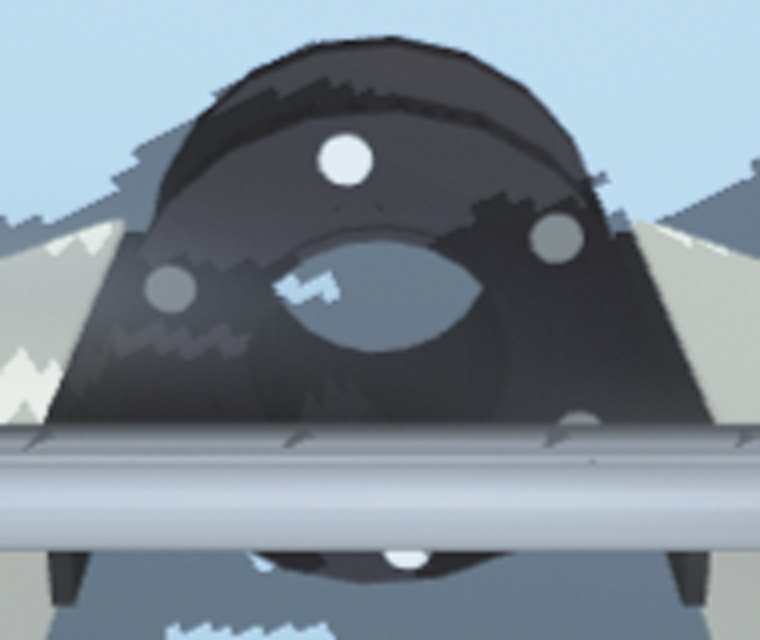

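arm_command(deltas="0 0 -3 0 0 0 0.55; 0 0 -7 0 0 0 0.55; 0 0 -11 0 0 0 0.55; 0 0 -15 0 0 0 0.55; 0 0 -19 0 0 0 0.55; 0 0 -21 0 0 0 0.55; 0 0 -21 0 0 0 0.55")

```text
time_s: 4.38
eef_pos: [611.0, -288.2, 224.9]
ee_rot: [2.659, 1.656, 0.008]
ft_force: [-0.0, -0.4, -0.0]
finger_gap: 0.646
```

```bash
python3 - <<'E'
from h import *
T=np.eye(4);
# in tool frame: flange top at tool z = 9.5-30
q=[onz("wrist",220+u/4,220+v/4,9.5-30,T) for u,v in [(345,160),(556,238),(170,290),(407,552)]]
c=q[1]+q[2]-q[0];print(np.round(q,2),c,[np.hypot(*(p-c)[:2]) for p in q],(q[0]+q[3])/2)
E
python3 d.py 576 -4.5 240 103.1
```

```text
[[ -4.12 -25.57 -20.5 ]
 [ 18.97 -16.41 -20.5 ]
 [-23.66 -10.07 -20.5 ]
 [  2.92  24.25 -20.5 ]] [ -0.56645939  -0.91669054 -20.5       ] [np.float64(24.905950953106423), np.float64(24.93080404500536), np.float64(24.840098115454136), np.float64(25.40310623605812)] [ -0.60282654  -0.66049687 -20.5       ]
t 4.3833 pos [ 611.  -288.2  224.9] yaw 63.83 tilt 0.61 j [-0.55  0.63  1.06  0.    1.44 -1.67] F [-0.  -0.4 -0. ] gap 59.4
delta cm [ 23.91 -15.63  -1.7 ]
turn deg [  0.57   0.26 -39.27]
```

```bash
python3 d.py 634 9 230 103.1
```

```text
t 4.3833 pos [ 611.  -288.2  224.9] yaw 63.83 tilt 0.61 j [-0.55  0.63  1.06  0.    1.44 -1.67] F [-0.  -0.4 -0. ] gap 59.4
delta cm [ 27.68 -11.03  -0.65]
turn deg [  0.57   0.26 -39.27]
```

arm_command(deltas="2 -0.8 -0.1 0 0 -5 0.55; 6 -2.3 -0.3 0.2 0.1 -10 0.55; 9.7 -3.9 -0.5 0.4 0.2 -16 0.55; 13.4 -5.4 -0.7 0.5 0.2 -22 0.55; 17.1 -6.9 -0.7 0.5 0.2 -28 0.55; 20.8 -8.3 -0.7 0.5 0.2 -34 0.55; 24.5 -9.8 -0.7 0.5 0.2 -39.2 0.55; 27.7 -11 -0.7 0.5 0.2 -39.2 0.55")

```text
time_s: 5.05
eef_pos: [631.6, 12.9, 223.7]
ee_rot: [-1.941, -2.455, 0.004]
ft_force: [0.4, -0.1, -0.8]
finger_gap: 0.646
```

arm_command(deltas="0 0 0 0 0 0 0.55; 0 0 0 0 0 0 0.55; 0 0 0 0 0 0 0.55")

```text
time_s: 5.3
eef_pos: [632.1, 9.7, 224.1]
ee_rot: [-1.948, -2.451, 0.005]
ft_force: [0.0, -0.4, -0.4]
finger_gap: 0.643
```

```bash
python3 d.py 634 9 230 103.1
python3 - <<'E'
from h import *
s=read_state();im=read_camera("wrist")[:,:,::-1];cv2.imwrite("pics/w3.png",im)
T=tcp(s);np.save("T3.npy",T);print(proj("wrist",(575.5,-4.5,78),T))
E
```

```text
t 5.3 pos [632.1   9.7 224.1] yaw 103.04 tilt 0.63 j [-0.11  0.55  1.19  0.    1.41 -1.91] F [ 0.  -0.4 -0.4] gap 59.2
delta cm [-0.11  0.16 -0.59]
turn deg [-0.52 -0.36 -0.06]
[313.33001777 156.33119509]
```

View pics/w3.png

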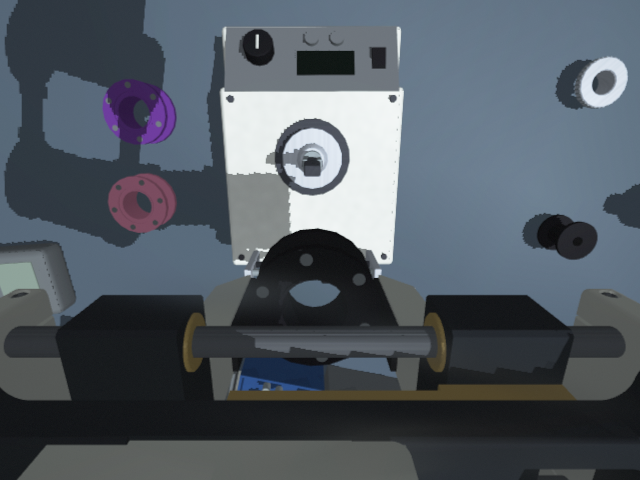

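The winder sits square in the wrist view, with the drive flange at (312,157), matching the predicted (313,156), and the spool held level. Fitting the flange for the axis.

Run:
```python
from h import *
im=cv2.imread("pics/w3.png");T=np.load("T3.npy")
crop(im,260,105,105,105,6,"pics/c5.png")
m=((im.max(axis=2)<130)*255).astype(np.uint8)
w=np.zeros_like(m);w[110:203,265:360]=m[110:203,265:360]
# polar edge search from centre (grey level), ring outer edge
g=cv2.cvtColor(im,cv2.COLOR_BGR2GRAY)
P=cv2.warpPolar(g,(55,120),(312,157),55,cv2.WARP_POLAR_LINEAR)
cv2.imwrite("pics/p5.png",cv2.resize(P,None,fx=8,fy=4))
d=np.diff(cv2.GaussianBlur(P,(3,3),0).astype(int),axis=1)
pts_o=[];pts_i=[]
for k in range(120):
    a=2*np.pi*k/120
    ri=22+np.argmin(d[k,22:40]);ro=31+np.argmax(d[k,31:45])
    if d[k,ri]<-25: pts_i.append((312+(ri+.5)*np.cos(a),157+(ri+.5)*np.sin(a)))
    if d[k,ro]>25: pts_o.append((312+(ro+.5)*np.cos(a),157+(ro+.5)*np.sin(a)))
for p,z in((pts_o,78),(pts_i,78)):
    e=cv2.fitEllipse(np.array(p,np.float32));print(len(p),e);c=onz("wrist",*e[0],z,T);print(c,e[1][0]/343.2*(T[2,3]+158-25-z+0), (T[:3,:3].T@(c-T[:3,3])))
for a,b in [((224,93),(233,262)),((401,92),(396,260))]:
    A=onz("wrist",*a,65,T);B=onz("wrist",*b,65,T);print(A,B,np.degrees(np.arctan2(*(B-A)[1::-1])))
```

```text
120 ((311.5692138671875, 156.46315002441406), (74.60285949707031, 76.42208862304688), 174.9171600341797)
[575.95470228  -5.96513993  78.        ] 60.66980681129144 [ -3.5701073  -56.91065141 146.60123045]
120 ((311.9391174316406, 157.78370666503906), (58.926788330078125, 60.24198913574219), 170.5187530517578)
[576.97567697  -5.400149    78.        ] 47.92144547939342 [ -3.24998574 -55.7885725  146.59315743]
[541.89360319 -91.05134991  65.        ] [693.98320071 -58.71883179  65.        ] 12.001757564721235
[506.56384573  57.09931738  65.        ] [655.7100416   98.31508682  65.        ] 15.447858409089594
```

View pics/c5.png

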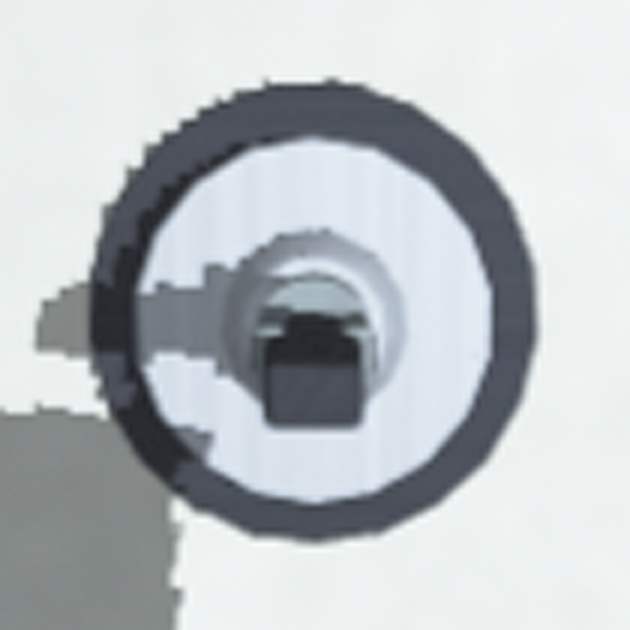

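```bash
python3 d.py 577.3 -4.8 175 103.1
```

```text
t 5.35 pos [632.2   9.  224.4] yaw 102.97 tilt 0.61 j [-0.11  0.55  1.19  0.    1.41 -1.91] F [ 0.8 -1.  -1.4] gap 59.3
delta cm [-0.14 -5.62  4.99]
turn deg [-0.49 -0.36 -0.13]
```

arm_command(deltas="-0.1 -2 2 -0.2 -0.2 0 0.55; -0.1 -4 4 -0.5 -0.35 0 0.55; -0.1 -5.6 5 -0.5 -0.35 0 0.55; -0.1 -5.6 5 -0.5 -0.35 0 0.55; -0.1 -5.6 5 -0.5 -0.35 0 0.55; -0.1 -5.6 5 -0.5 -0.35 0 0.55")

```text
time_s: 5.85
eef_pos: [579.0, -4.5, 176.6]
ee_rot: [1.956, 2.455, 0.004]
ft_force: [0.5, -0.5, -0.6]
finger_gap: 0.643
```

```bash
python3 d.py 577.3 -4.8 160 103.1
python3 - <<'E'
from h import *
s=read_state();im=read_camera("wrist")[:,:,::-1];crop(im,180,180,270,230,2.9,"pics/w4.png")
im=read_camera("side")[:,:,::-1];crop(im,270,150,130,130,4.5,"pics/s4.png")
im=read_camera("top")[:,:,::-1];crop(im,240,165,130,130,4.5,"pics/t4.png")
E
```

```text
t 5.85 pos [579.   -4.5 176.6] yaw 102.92 tilt 0.23 j [-0.14  0.48  1.45  0.    1.21 -1.94] F [ 0.5 -0.5 -0.6] gap 59.2
delta cm [ 0.01 -0.18  1.66]
turn deg [ 0.22  0.04 -0.18]
```

View pics/w4.png

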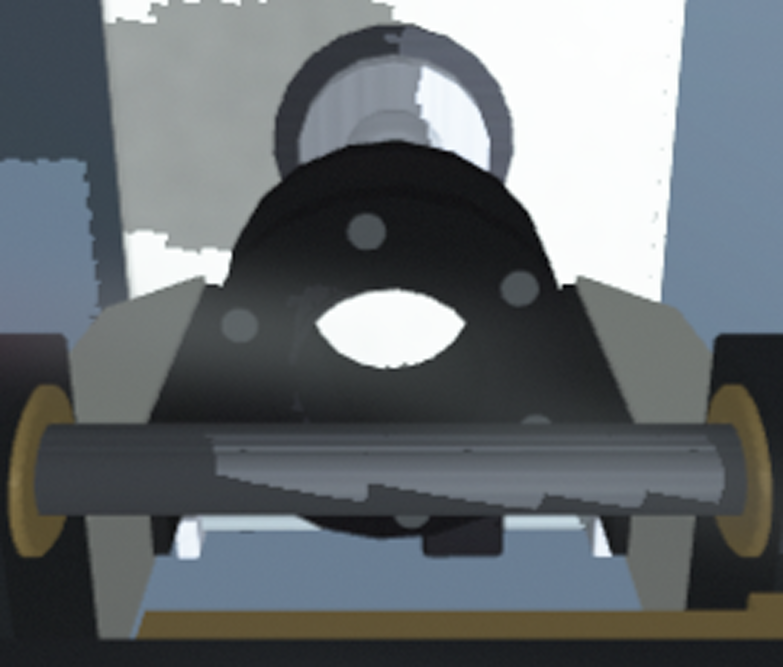

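View pics/s4.png

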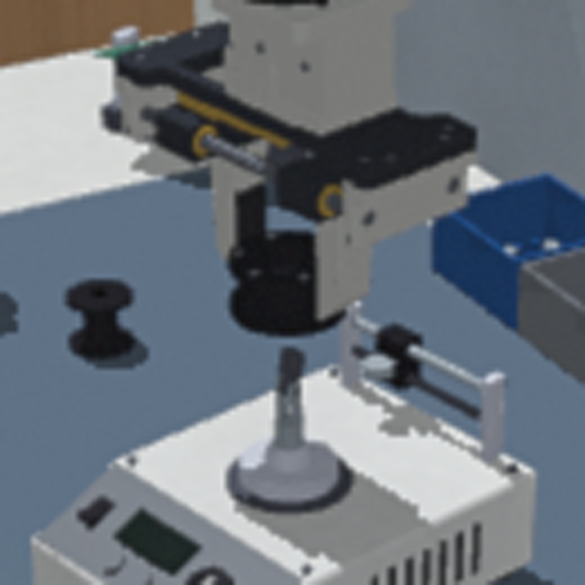

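arm_command(deltas="0 -0.15 0 0.2 0 0 0.55; 0 -0.15 1.5 0.2 0 0 0.55; 0 -0.15 3 0.2 0 0 0.55; 0 -0.15 4.5 0.2 0 0 0.55; 0 -0.15 5.5 0.2 0 0 0.55; 0 -0.15 6.5 0.2 0 0 0.55; 0 -0.15 7 0.2 0 0 0.55; 0 -0.15 7 0.2 0 0 0.55")

```text
time_s: 6.67
eef_pos: [576.0, -3.5, 104.7]
ee_rot: [-1.953, -2.457, 0.004]
ft_force: [-0.8, 0.9, -1.3]
finger_gap: 0.645
```

```bash
python3 d.py 577.3 -4.8 98 103.1
python3 - <<'E'
from h import *
s=read_state();im=read_camera("wrist")[:,:,::-1];crop(im,180,180,270,230,2.9,"pics/w5.png")
im=read_camera("side")[:,:,::-1];crop(im,270,170,130,130,4.5,"pics/s5.png")
E
```

```text
t 6.6667 pos [576.   -3.5 104.7] yaw 103.03 tilt 0.2 j [-0.14  0.56  1.54 -0.    1.05 -1.94] F [-0.8  0.9 -1.3] gap 59.4
delta cm [-0.16  0.1   0.67]
turn deg [-0.2  -0.04 -0.07]
```

View pics/w5.png

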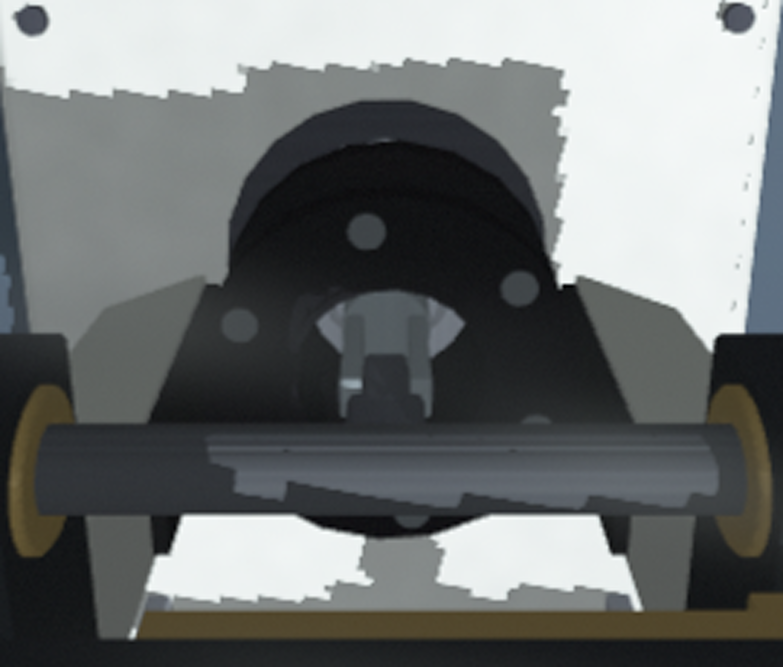

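View pics/s5.png

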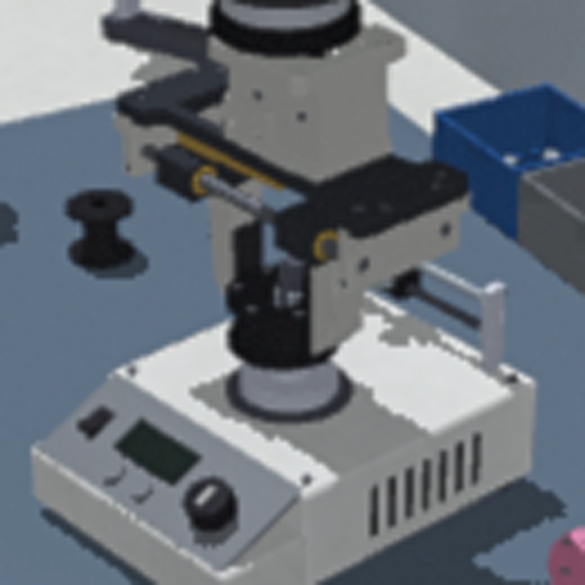

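arm_command(deltas="-0.1 0.08 0.2 -0.2 0 0 0.55; -0.1 0.08 0.5 -0.2 0 0 0.55; -0.1 0.08 0.8 -0.2 0 0 0.55; -0.1 0.08 1.0 -0.2 0 0 0.55; -0.1 0.08 1.0 -0.2 0 0 0.55")

```text
time_s: 7.18
eef_pos: [577.1, -4.4, 95.3]
ee_rot: [1.955, 2.459, 0.002]
ft_force: [0.4, -0.9, -0.1]
finger_gap: 0.649
```

```bash
python3 d.py 577.3 -4.8 88 103.1
```

```text
t 7.1833 pos [577.1  -4.4  95.3] yaw 103.02 tilt 0.07 j [-0.14  0.57  1.55  0.    1.02 -1.94] F [ 0.4 -0.9 -0.1] gap 59.7
delta cm [-0.05  0.01  0.73]
turn deg [ 0.06 -0.02 -0.08]
```

arm_command(deltas="0 0 0.2 0 0 0 0.55; 0 0 0.4 0 0 0 0.55; 0 0 0.55 0 0 0 0.55; 0 0 0.65 0 0 0 0.55; 0 0 0.65 0 0 0 0.55")

```text
time_s: 7.6
eef_pos: [577.4, -4.4, 89.0]
ee_rot: [1.955, 2.458, 0.002]
ft_force: [-0.3, -0.3, -1.6]
finger_gap: 0.644
```

```bash
python3 d.py 577.3 -4.8 87 103.1
```

```text
t 7.6 pos [577.4  -4.4  89. ] yaw 103.03 tilt 0.1 j [-0.14  0.57  1.56  0.    1.01 -1.94] F [-0.3 -0.3 -1.6] gap 59.2
delta cm [-0.04 -0.02  0.2 ]
turn deg [ 0.1  -0.01 -0.07]
```

arm_command(deltas="0 0 0.1 0 0 0 0.55; 0 0 0.2 0 0 0 0.55; 0 0 0.25 0 0 0 0.55; 0 0 0.25 0 0 0 0.55")

```text
time_s: 7.93
eef_pos: [578.1, -4.3, 87.6]
ee_rot: [1.953, 2.457, 0.004]
ft_force: [1.1, 1.3, 3.8]
finger_gap: 0.644
```

```bash
python3 d.py 577.3 -4.8 87 103.1
```

```text
t 7.9333 pos [578.1  -4.3  87.6] yaw 103.03 tilt 0.21 j [-0.14  0.58  1.56  0.    1.   -1.94] F [1.1 1.3 3.8] gap 59.3
delta cm [-0.03 -0.09  0.06]
turn deg [ 0.21  0.02 -0.07]
```

arm_command(deltas="0 0 0.1 0 0 0 0.55; 0 0 0.1 0 0 0 0.55; 0 0 0.1 0 0 0 0.55")

```text
time_s: 8.18
eef_pos: [578.3, -4.3, 87.3]
ee_rot: [1.953, 2.457, 0.005]
ft_force: [-0.5, 1.3, 9.5]
finger_gap: 0.646
```

```bash
python3 d.py
```

```text
t 8.1833 pos [578.3  -4.3  87.3] yaw 103.03 tilt 0.25 j [-0.14  0.58  1.56  0.    1.   -1.94] F [-0.5  1.3  9.5] gap 59.5
```

arm_command(deltas="0 0 0 0 0 0 0.85; 0 0 0 0 0 0 0.85; 0 0 0 0 0 0 0.85; 0 0 0 0 0 0 0.85; 0 0 0 0 0 0 0.85; 0 0 -0.5 0 0 0 0.85; 0 0 -2 0 0 0 0.85; 0 0 -4 0 0 0 0.85")

```text
time_s: 8.85
eef_pos: [576.3, -4.3, 124.9]
ee_rot: [-1.954, -2.457, 0.001]
ft_force: [0.5, 0.6, 0.2]
finger_gap: 0.845
```

```bash
python3 d.py 634 9 224 103.1
```

```text
t 8.85 pos [576.3  -4.3 124.9] yaw 103.02 tilt 0.12 j [-0.14  0.53  1.52  0.    1.09 -1.94] F [0.5 0.6 0.2] gap 77.8
delta cm [ 0.01  5.9  -9.92]
turn deg [-0.09 -0.08 -0.08]
```

```bash
python3 d.py 447 254 200 103.1
```

```text
t 8.85 pos [576.3  -4.3 124.9] yaw 103.02 tilt 0.12 j [-0.14  0.53  1.52  0.    1.09 -1.94] F [0.5 0.6 0.2] gap 77.8
delta cm [28.09 -6.79 -7.46]
turn deg [-0.09 -0.08 -0.08]
```

arm_command(deltas="0 0 -4 0 0 0 1; 0 0 -8 0 0 0 1; 0 0 -10 0 0 0 1; 28 -6.7 -8 0 0 0 1; 28 -6.7 -8 0 0 0 1; 28 -6.7 -8 0 0 0 1; 28 -6.7 -8 0 0 0 1; 28 -6.7 -8 0 0 0 1")

```text
time_s: 9.52
eef_pos: [483.4, 182.9, 211.6]
ee_rot: [1.955, 2.457, 0.003]
ft_force: [0.4, 0.1, -0.7]
finger_gap: 1.003
```

```bash
python3 d.py 447 254 200 103.1
python3 - <<'E'
from h import *
im=read_camera("side")[:,:,::-1];crop(im,270,170,130,130,4.5,"pics/s6.png")
E
```

```text
t 9.5167 pos [483.4 182.9 211.6] yaw 102.99 tilt 0.14 j [ 0.21  0.34  1.57  0.    1.23 -1.58] F [ 0.4  0.1 -0.7] gap 92.3
delta cm [ 7.75 -1.96  1.15]
turn deg [ 0.14 -0.01 -0.11]
```

View pics/s6.png

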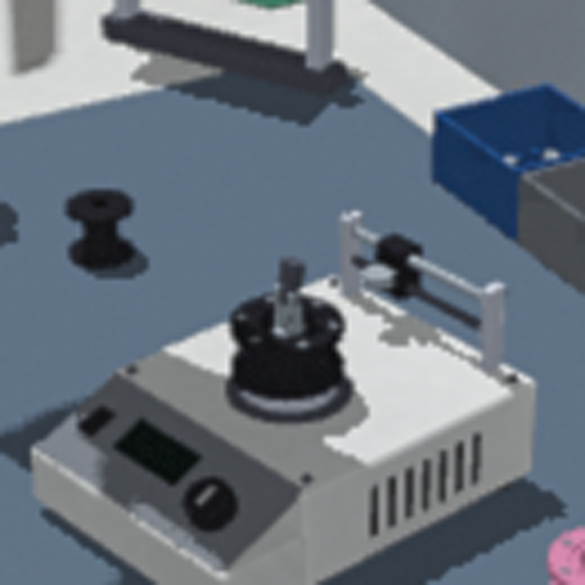

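The spool sits level on the drive flange at crop (287,350), with the latch upright above it. Now on to the bush.

arm_command(deltas="4 -1 0.6 0 0 0 1; 7.8 -2 1.2 0 0 0 1; 7.8 -2 1.2 0 0 0 1; 7.8 -2 1.2 0 0 0 1; 7.8 -2 1.2 0 0 0 1")

```text
time_s: 9.98
eef_pos: [447.9, 252.8, 199.5]
ee_rot: [1.953, 2.458, 0.003]
ft_force: [-1.0, -0.3, -0.3]
finger_gap: 1.002
```

```bash
python3 d.py 447 254 200 103.1
python3 - <<'E'
from h import *
s=read_state();im=read_camera("wrist")[:,:,::-1];cv2.imwrite("pics/w7.png",im)
T=tcp(s);np.save("T7.npy",T);print(proj("wrist",(447,254,22),T))
E
```

```text
t 9.9833 pos [447.9 252.8 199.5] yaw 103.07 tilt 0.14 j [ 0.37  0.35  1.6  -0.    1.2  -1.43] F [-1.  -0.3 -0.3] gap 92.2
delta cm [ 0.14 -0.06 -0.05]
turn deg [ 0.14  0.02 -0.03]
[316.88157307 211.01499139]
```

View pics/w7.png

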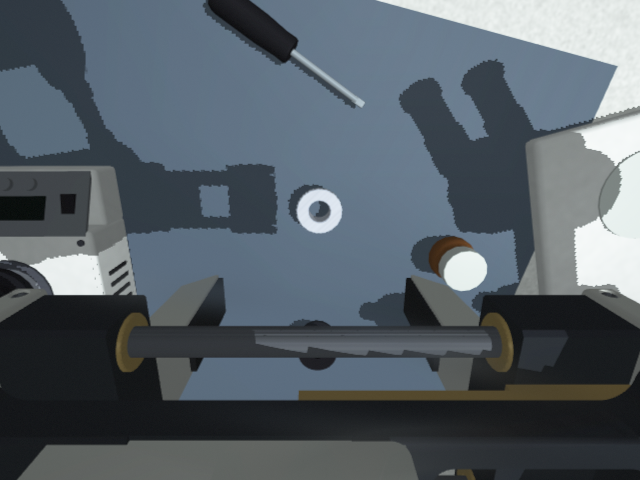

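The bush shows at (319,211), predicted (317,211), with the jar (460,265) and small spool (317,343) well outside the finger sweep.

Run:
```python
from h import *
im=cv2.imread("pics/w7.png");T=np.load("T7.npy")
m=((im.min(axis=2)>150)*255).astype(np.uint8);w=np.zeros_like(m);w[180:245,285:360]=m[180:245,285:360]
cs,_=cv2.findContours(w,cv2.RETR_EXTERNAL,cv2.CHAIN_APPROX_NONE)
c=max(cs,key=cv2.contourArea);e=cv2.fitEllipse(c);h=cv2.fitEllipse(cv2.convexHull(c));print(e,h,onz("wrist",*e[0],22,T))
crop(im,285,175,75,75,8,"pics/c7.png")
```

```text
((319.1097106933594, 210.7124481201172), (43.323463439941406, 44.48373031616211), 83.00457763671875) ((319.1226501464844, 210.72471618652344), (44.04414749145508, 45.245540618896484), 82.87276458740234) [446.18945656 256.10539528  22.        ]
```

View pics/c7.png

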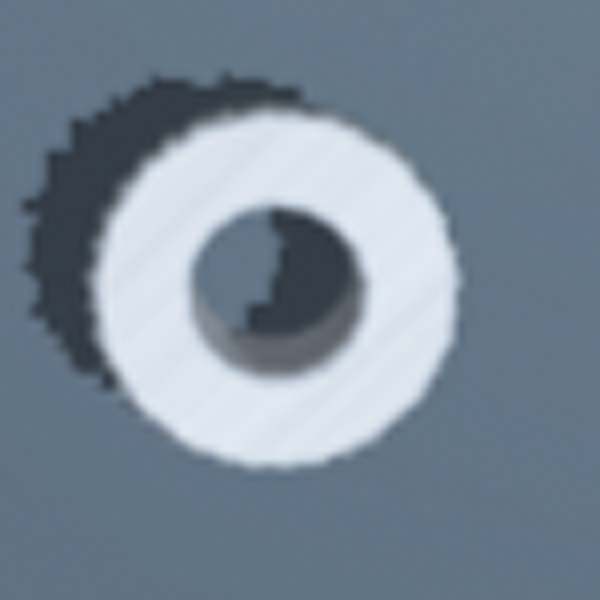

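```bash
python3 d.py 446.2 256.1 30 103.1
```

```text
t 10.0333 pos [448.2 252.3 199.5] yaw 103.0 tilt 0.15 j [ 0.36  0.35  1.6  -0.    1.2  -1.43] F [ 0.2  0.8 -0.5] gap 91.7
delta cm [ 0.42 -0.16 16.95]
turn deg [ 0.15  0.02 -0.1 ]
```

arm_command(deltas="0.2 -0.1 4 0 0 0 1; 0.3 -0.1 8 0 0 0 1; 0.3 -0.1 12 0 0 0 1; 0.3 -0.1 16 0 0 0 1; 0.3 -0.1 17 0 0 0 1; 0.3 -0.1 17 0 0 0 1; 0.3 -0.1 17 0 0 0 1")

```text
time_s: 10.62
eef_pos: [447.5, 255.4, 30.2]
ee_rot: [1.956, 2.456, 0.004]
ft_force: [-1.1, -0.1, 0.6]
finger_gap: 0.999
```

```bash
python3 d.py 446.2 256.1 2.5 103.1
```

```text
t 10.6167 pos [447.5 255.4  30.2] yaw 102.95 tilt 0.16 j [ 0.37  0.57  1.79 -0.    0.78 -1.43] F [-1.1 -0.1  0.6] gap 91.9
delta cm [ 0.1  -0.12  2.77]
turn deg [ 0.16 -0.01 -0.15]
```

arm_command(deltas="0.1 -0.1 1.5 0.1 0 0 1; 0.1 -0.1 2.7 0.1 0 0 1; 0.1 -0.1 2.7 0.1 0 0 0.8; 0.1 -0.1 2.7 0.1 0 0 0.4; 0.1 -0.1 2.7 0.1 0 0 0.4; 0.1 -0.1 2.7 0.1 0 0 0.4; 0.1 -0.1 2.7 0.1 0 0 0.4; 0.1 -0.1 2.7 0.1 0 0 0.4", squeeze=20)

```text
time_s: 11.28
eef_pos: [445.4, 256.8, 2.9]
ee_rot: [1.955, 2.459, 0.002]
ft_force: [-0.3, -0.0, 0.6]
finger_gap: 0.618
```

arm_command(deltas="0 0 0 0 0 0 0.4; 0 0 0 0 0 0 0.4; 0 0 0 0 0 0 0.4; 0 0 0 0 0 0 0.4; 0 0 0 0 0 0 0.4")

```text
time_s: 11.7
eef_pos: [445.1, 256.6, 2.3]
ee_rot: [1.955, 2.459, 0.0]
ft_force: [0.0, -0.7, 2.4]
finger_gap: 0.492
```

```bash
python3 d.py
python3 - <<'E'
from h import *
s=read_state();im=read_camera("wrist")[:,:,::-1];cv2.imwrite("pics/w8.png",im);T=tcp(s);np.save("T8.npy",T);crop(im,220,220,190,160,4,"pics/c8.png")
E
```

```text
t 11.7 pos [445.1 256.6   2.3] yaw 103.03 tilt 0.02 j [ 0.37  0.62  1.8  -0.    0.72 -1.42] F [ 0.  -0.7  2.4] gap 45.2
```

View pics/c8.png

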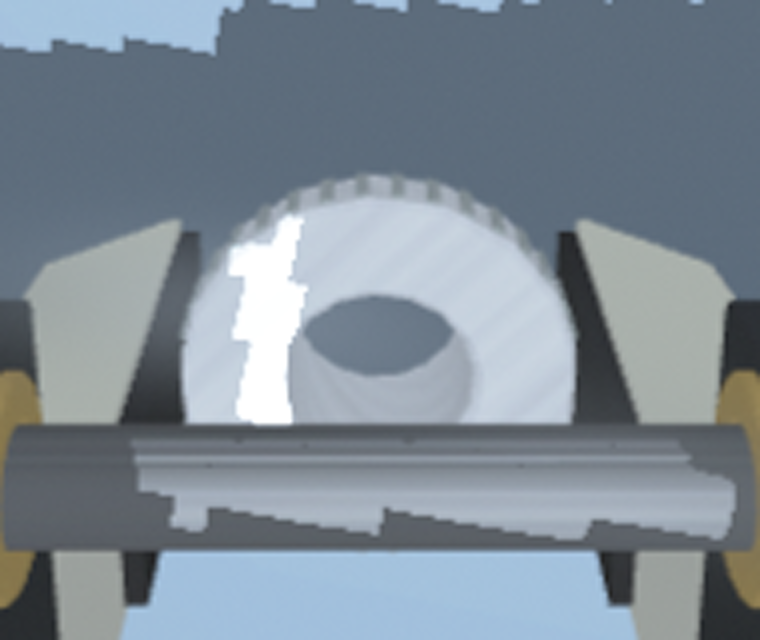

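Run:
```python
from h import *
T=np.eye(4)
for u,v in [(379,196),(380,295),(184,360),(575,360)]: print(onz("wrist",220+u/4,220+v/4,2.3-22,T))
```

```text
[ -0.98770543 -21.77359487 -19.7       ]
[ -0.86083252  -9.80198498 -19.7       ]
[-23.12214597  -1.60593399 -19.7       ]
[ 21.30849617  -1.64681937 -19.7       ]
```

arm_command(deltas="0 0 -3 0 0 0 0.4; 0 0 -7 0 0 0 0.4; 0 0 -11 0 0 0 0.4; 0 0 -15 0 0 0 0.4; 0 0 -19 0 0 0 0.4; 0 0 -21 0 0 0 0.4; 0 0 -21 0 0 0 0.4")

```text
time_s: 12.33
eef_pos: [447.1, 257.6, 217.3]
ee_rot: [1.952, 2.456, 0.013]
ft_force: [1.2, 0.7, -1.2]
finger_gap: 0.486
```

```bash
python3 d.py 634 9 224 103.1
```

```text
t 12.3333 pos [447.1 257.6 217.3] yaw 103.04 tilt 0.56 j [ 0.37  0.33  1.57  0.    1.23 -1.42] F [ 1.2  0.7 -1.2] gap 44.7
delta cm [-28.43  12.61  -0.6 ]
turn deg [ 0.55 -0.09 -0.06]
```

```bash
python3 d.py 575.4 -4.8 175 103.1
```

```text
t 12.3333 pos [447.1 257.6 217.3] yaw 103.04 tilt 0.56 j [ 0.37  0.33  1.57  0.    1.23 -1.42] F [ 1.2  0.7 -1.2] gap 44.7
delta cm [-28.46   6.54   4.24]
turn deg [ 0.55 -0.09 -0.06]
```

arm_command(deltas="-2.5 0.6 0 0.3 0 0 0.4; -6 1.4 0 0.5 0 0 0.4; -10 2.3 0 0.5 0 0 0.4; -14 3.2 0 0.5 0 0 0.4; -18 4.1 0 0.5 0 0 0.4; -22 5 1 0.5 0 0 0.4; -26 6 2 0.5 0 0 0.4; -28.5 6.5 3 0.5 0 0 0.4")

```text
time_s: 13.0
eef_pos: [573.3, -9.8, 180.2]
ee_rot: [-1.954, -2.453, 0.012]
ft_force: [0.0, 0.2, -0.3]
finger_gap: 0.49
```

arm_command(deltas="0 0 1 0 0 0 0.4; 0 0 1 0 0 0 0.4; 0 0 1 0 0 0 0.4; 0 0 1 0 0 0 0.4")

```text
time_s: 13.33
eef_pos: [572.1, -5.2, 172.1]
ee_rot: [-1.95, -2.456, 0.011]
ft_force: [-0.2, -0.1, 0.1]
finger_gap: 0.488
```

```bash
python3 d.py 575.4 -4.8 135 103.1
python3 - <<'E'
from h import *
s=read_state();im=read_camera("wrist")[:,:,::-1];crop(im,180,180,270,230,2.9,"pics/w9.png")
im=read_camera("side")[:,:,::-1];crop(im,270,150,130,130,4.5,"pics/s9.png")
E
```

```text
t 13.3333 pos [572.1  -5.2 172.1] yaw 103.1 tilt 0.52 j [-0.14  0.48  1.47 -0.    1.21 -1.94] F [-0.2 -0.1  0.1] gap 44.9
delta cm [-0.04  0.37  3.71]
turn deg [-0.52 -0.03  0.  ]
```

View pics/w9.png

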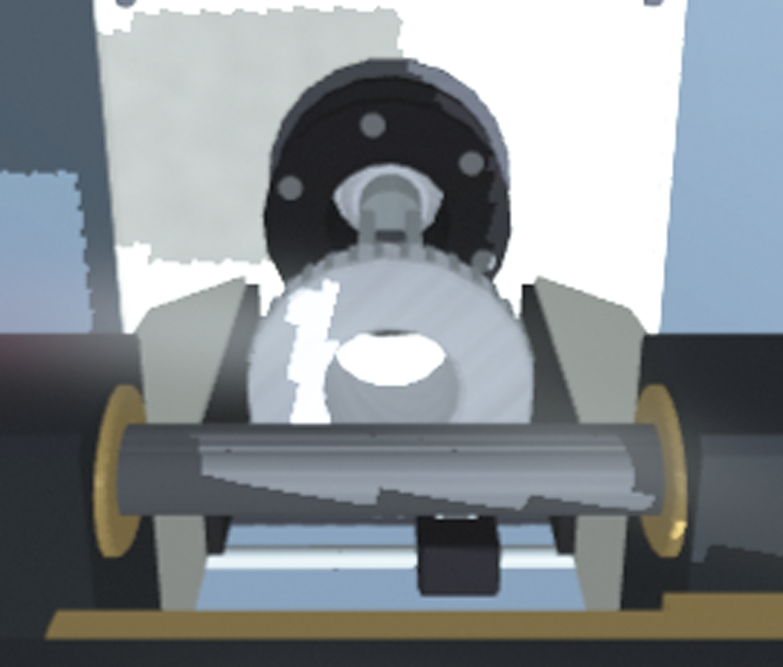

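View pics/s9.png

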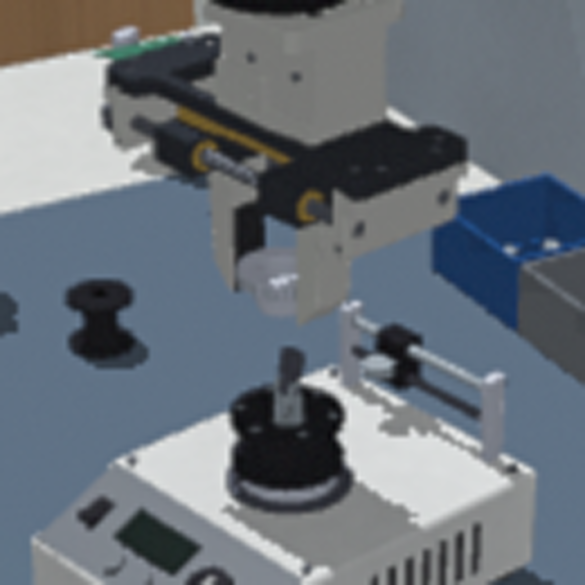

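The wrist view shows the spool seated with the spindle rising through its bore at (390,200) and the bush held in front. I'll remeasure the spool axis from its screws: crop (290,187), (372,125), (471,163).

Run:
```python
from h import *
T=tcp(read_state());print(T[:3,3])
q=[onz("wrist",180+u/2.9,180+v/2.9,108,T) for u,v in [(372,125),(471,163),(290,187)]]
c=q[1]+q[2]-q[0];print(c,[np.hypot(*(p-c)[:2]) for p in q])
```

```text
[572.42023422  -5.17217715 172.85296606]
[577.2807492   -5.57498061 108.        ] [np.float64(24.735897551714526), np.float64(24.74316249658048), np.float64(25.024605081785403)]
```

arm_command(deltas="0 0.45 0 -0.5 0 0 0.4; 0 0.45 0.5 -0.5 0 0 0.4; 0 0.45 1.2 -0.5 0 0 0.4; 0 0.45 2 -0.5 0 0 0.4; 0 0.45 2.7 -0.5 0 0 0.4; 0 0.45 2.8 -0.5 0 0 0.4; 0 0.45 2.8 -0.5 0 0 0.4")

```text
time_s: 14.02
eef_pos: [576.1, -5.5, 143.1]
ee_rot: [-1.954, -2.458, 0.001]
ft_force: [0.4, 0.6, 0.3]
finger_gap: 0.488
```

```bash
python3 d.py 575.7 -5.1 110 103.1
python3 - <<'E'
from h import *
s=read_state();im=read_camera("wrist")[:,:,::-1];crop(im,180,180,270,230,2.9,"pics/w10.png")
im=read_camera("side")[:,:,::-1];crop(im,270,150,130,130,4.5,"pics/s10.png")
E
```

```text
t 14.0167 pos [576.1  -5.5 143.1] yaw 103.03 tilt 0.11 j [-0.14  0.51  1.5   0.    1.13 -1.94] F [0.4 0.6 0.3] gap 44.9
delta cm [ 0.04 -0.03  3.31]
turn deg [-0.1  -0.04 -0.07]
```

View pics/w10.png

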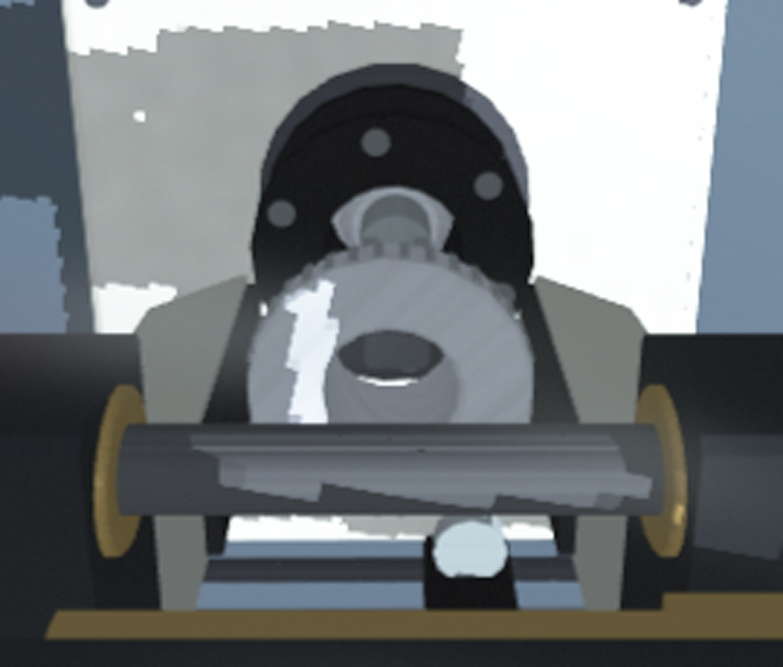

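View pics/s10.png

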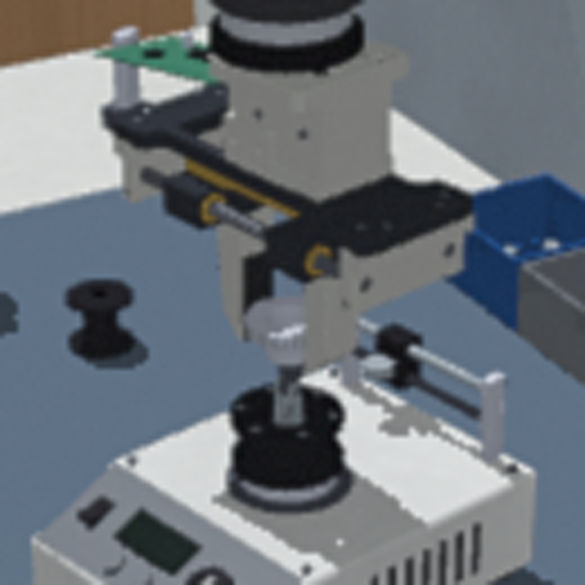

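arm_command(deltas="0.04 0.05 0.5 0 0 0 0.4; 0.04 0.05 1 0 0 0 0.4; 0.04 0.05 1.5 0 0 0 0.4; 0.04 0.03 2 0 0 0 0.4; 0.04 0 2.5 0 0 0 0.4; 0.04 0 3 0 0 0 0.4; 0.04 0 3 0 0 0 0.4")

```text
time_s: 14.7
eef_pos: [575.8, -5.0, 112.8]
ee_rot: [-1.954, -2.458, 0.002]
ft_force: [-0.2, -0.0, 0.1]
finger_gap: 0.489
```

```bash
python3 d.py 575.7 -5.1 97 103.1
python3 - <<'E'
from h import *
s=read_state();im=read_camera("wrist")[:,:,::-1];crop(im,180,180,270,230,2.9,"pics/w11.png")
E
```

```text
t 14.7 pos [575.8  -5.  112.8] yaw 103.02 tilt 0.12 j [-0.14  0.54  1.53  0.    1.07 -1.94] F [-0.2 -0.   0.1] gap 45.0
delta cm [-0.   -0.01  1.58]
turn deg [-0.11 -0.05 -0.08]
```

View pics/w11.png

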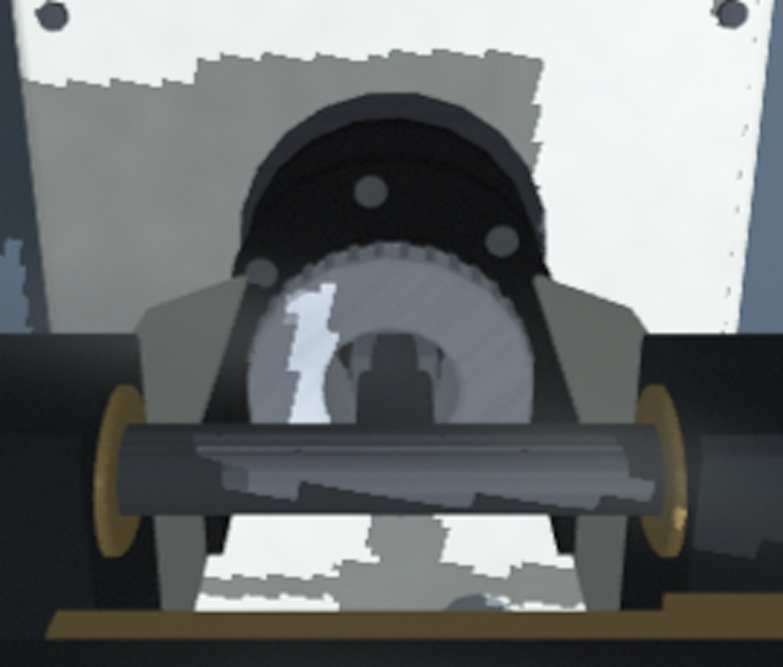

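arm_command(deltas="0 0 0.3 0 0 0 0.4; 0 0 0.6 0 0 0 0.4; 0 0 0.9 0 0 0 0.4; 0 0 1 0 0 0 0.4; 0 0 1 0 0 0 0.4")

```text
time_s: 15.17
eef_pos: [577.0, -5.1, 107.6]
ee_rot: [1.953, 2.457, 0.002]
ft_force: [-7.3, 1.2, 22.7]
finger_gap: 0.49
```

```bash
python3 d.py 575.7 -5.1 97 103.1
```

```text
t 15.1667 pos [577.   -5.1 107.6] yaw 103.04 tilt 0.18 j [-0.14  0.55  1.54 -0.    1.05 -1.94] F [-7.3  1.2 22.7] gap 45.1
delta cm [ 0.04 -0.13  1.06]
turn deg [ 0.16  0.07 -0.06]
```

arm_command(deltas="0 0 -0.5 0 0 0 0.4; 0 0 -1 0 0 0 0.4; 0 0 -1 0 0 0 0.4; 0 0 -1 0 0 0 0.4")

```text
time_s: 15.5
eef_pos: [576.7, -5.1, 114.1]
ee_rot: [1.955, 2.459, 0.001]
ft_force: [1.1, -0.3, -0.3]
finger_gap: 0.493
```

```bash
python3 d.py 575.7 -5.1 97 103.1
python3 - <<'E'
from h import *
s=read_state();im=read_camera("wrist")[:,:,::-1];crop(im,200,200,230,170,3.4,"pics/w12.png");np.save("T12.npy",tcp(s))
im=read_camera("side")[:,:,::-1];crop(im,300,190,80,80,7,"pics/s12.png")
E
```

```text
t 15.5 pos [576.7  -5.1 114.1] yaw 103.02 tilt 0.03 j [-0.14  0.54  1.53  0.    1.07 -1.94] F [ 1.1 -0.3 -0.3] gap 45.3
delta cm [ 0.02 -0.1   1.71]
turn deg [ 0.03  0.   -0.08]
```

View pics/w12.png

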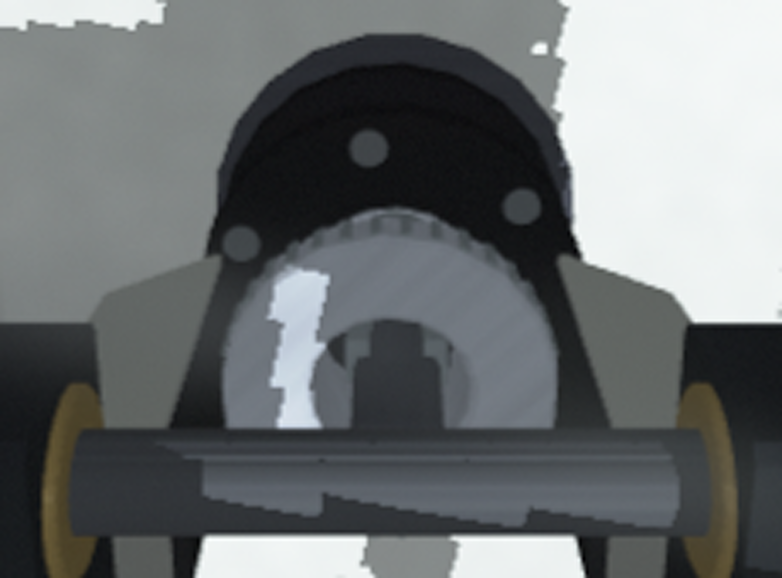

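View pics/s12.png

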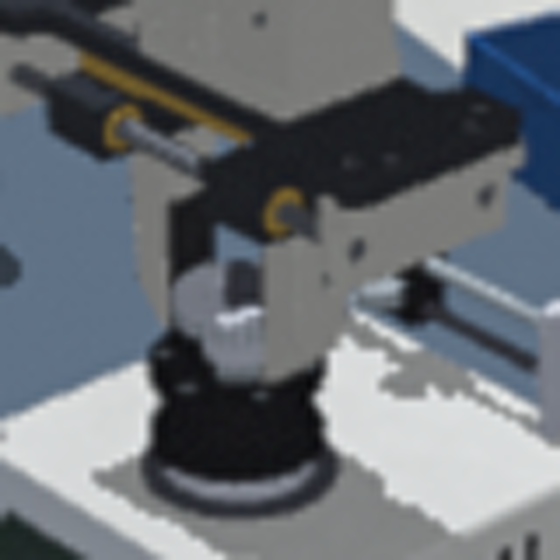

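Run:
```python
from h import *
T=np.load("T12.npy");print(T[:3,3])
for z in (106,108,110):
    q=[onz("wrist",200+u/3.4,200+v/3.4,z,T) for u,v in [(368,148),(521,206),(241,244)]]
    c=q[1]+q[2]-q[0];print(c,T[:3,:3].T@(c-T[:3,3]),[np.hypot(*(p-c)[:2]) for p in q])
I=np.eye(4)
for u,v in [(397,235),(397,320)]: print(onz("wrist",200+u/3.4,200+v/3.4,2.3-22,I))
```

```text
[576.69970781  -5.10995461 114.11175923]
[577.79510472  -5.50251751 106.        ] [-0.62887452  0.97468306  8.11228374] [np.float64(25.321193840409922), np.float64(25.20411906485613), np.float64(25.180905237742888)]
[576.84058794  -5.73083871 108.        ] [-6.36314660e-01 -5.73267337e-03  6.11179318e+00] [np.float64(25.017043531627646), np.float64(24.901375021882576), np.float64(24.87844003204404)]
[575.88607116  -5.95915991 110.        ] [-0.6437548  -0.98614841  4.11130262] [np.float64(24.712893222844947), np.float64(24.598630978908755), np.float64(24.575974826345124)]
[ -0.10704235 -21.71890252 -19.7       ]
[ -0.07065659  -9.62062701 -19.7       ]
```

arm_command(deltas="0 -0.18 0 0 0 0 0.4; 0 -0.18 0.2 0 0 0 0.4; 0 -0.18 0.4 0 0 0 0.4; 0 -0.18 0.6 0 0 0 0.4; 0 -0.18 0.6 0 0 0 0.4")

```text
time_s: 16.02
eef_pos: [574.8, -5.5, 108.1]
ee_rot: [-1.955, -2.459, -0.0]
ft_force: [-1.3, 0.2, 2.2]
finger_gap: 0.488
```

arm_command(deltas="0 0 0.2 0 0 0 0.4; 0 0 0.2 0 0 0 0.4")

```text
time_s: 16.18
eef_pos: [574.9, -5.5, 107.7]
ee_rot: [1.954, 2.458, 0.001]
ft_force: [-4.5, 0.2, 12.1]
finger_gap: 0.489
```

```bash
python3 d.py 575.7 -5.1 97 103.1
```

```text
t 16.1833 pos [574.9  -5.5 107.7] yaw 103.03 tilt 0.06 j [-0.14  0.55  1.54  0.    1.05 -1.94] F [-4.5  0.2 12.1] gap 45.0
delta cm [0.02 0.09 1.07]
turn deg [ 0.06  0.02 -0.07]
```

arm_command(deltas="0 0 -0.5 0 0 0 0.4; 0 0 -0.9 0 0 0 0.4; 0 0 -0.9 0 0 0 0.4; 0 0 -0.9 0 0 0 0.4")

```text
time_s: 16.52
eef_pos: [574.9, -5.5, 115.1]
ee_rot: [1.955, 2.459, 0.0]
ft_force: [0.6, 0.4, -0.4]
finger_gap: 0.49
```

```bash
python3 d.py 575.7 -5.1 97 103.1
python3 - <<'E'
from h import *
s=read_state();im=read_camera("wrist")[:,:,::-1];cv2.imwrite("pics/w13f.png",im);crop(im,200,200,230,170,3.4,"pics/w13.png");np.save("T13.npy",tcp(s))
im=read_camera("side")[:,:,::-1];crop(im,310,200,60,60,10,"pics/s13.png")
E
```

```text
t 16.5167 pos [574.9  -5.5 115.1] yaw 103.03 tilt 0.02 j [-0.14  0.54  1.54  0.    1.07 -1.94] F [ 0.6  0.4 -0.4] gap 45.0
delta cm [0.02 0.08 1.81]
turn deg [ 0.02  0.   -0.07]
```

View pics/w13.png

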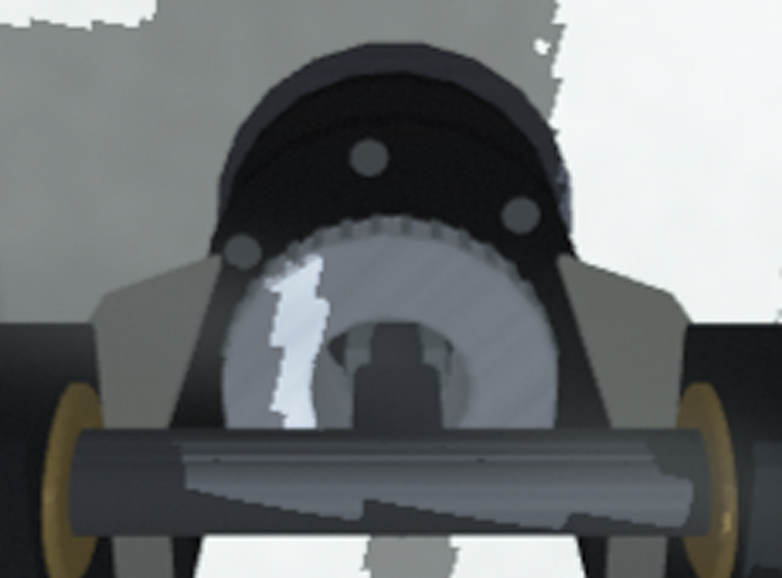

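View pics/s13.png

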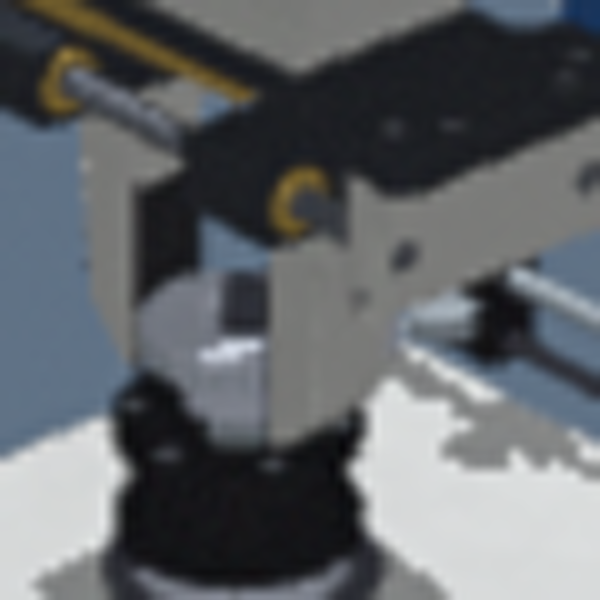

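The cause is clear: the fingertips (TCP 107.7) touched the spool's top (108), because I gripped the bush with the fingers reaching past its flange. The bush has to be held by the fingertips only, with the TCP at its flange underside. I'll set it back down on the bench and regrasp higher.

arm_command(deltas="0 0.1 -1.5 0 0 0 0.4; 0 0.1 -4 0 0 0 0.4; 0 0.1 -7 0 0 0 0.4; 0 0.1 -9 0 0 0 0.4; 0 0.1 -9.5 0 0 0 0.4; 0 0.1 -9.5 0 0 0 0.4")

```text
time_s: 17.12
eef_pos: [576.4, -5.4, 211.3]
ee_rot: [1.954, 2.457, 0.003]
ft_force: [-0.4, -0.2, -1.4]
finger_gap: 0.487
```

```bash
python3 d.py 445.2 256.6 200 103.1
```

```text
t 17.1167 pos [576.4  -5.4 211.3] yaw 103.03 tilt 0.17 j [-0.14  0.45  1.41  0.    1.29 -1.94] F [-0.4 -0.2 -1.4] gap 44.8
delta cm [28.48 -6.88  1.08]
turn deg [ 0.16  0.05 -0.07]
```

arm_command(deltas="3 -0.7 0 0.1 0 0 0.4; 7 -1.7 0 0.1 0 0 0.4; 11 -2.6 0 0.1 0 0 0.4; 15 -3.6 0 0.1 0 0 0.4; 19 -4.6 0 0.1 0 0 0.4; 23 -5.5 1 0.1 0 0 0.4; 27 -6.5 3 0.1 0 0 0.4; 28.5 -6.9 6 0.1 0 0 0.4")

```text
time_s: 17.78
eef_pos: [442.9, 260.3, 150.2]
ee_rot: [-1.952, -2.461, -0.003]
ft_force: [0.8, -0.0, -1.2]
finger_gap: 0.489
```

arm_command(deltas="0 0 3 0 0 0 0.4; 0 0 6 0 0 0 0.4; 0 0 9 0 0 0 0.4; 0 0 12 0 0 0 0.4; 0 0 13 0 0 0 0.4; 0 0 13 0 0 0 0.4")

```text
time_s: 18.28
eef_pos: [441.2, 255.6, 16.6]
ee_rot: [-1.952, -2.455, 0.013]
ft_force: [0.4, 0.0, -0.1]
finger_gap: 0.486
```

```bash
python3 d.py 445.2 256.6 2.5 103.1
```

```text
t 18.2833 pos [441.2 255.6  16.6] yaw 103.02 tilt 0.56 j [ 0.37  0.59  1.8   0.    0.76 -1.42] F [ 0.4  0.  -0.1] gap 44.7
delta cm [0.01 0.42 1.41]
turn deg [-0.56  0.07 -0.08]
```

arm_command(deltas="0 0 0.5 -0.5 0 0 0.4; 0 0 1 -0.5 0 0 0.4; 0 0 1.3 -0.5 0 0 0.4; 0 0 1.4 -0.5 0 0 0.4; 0 0 1.4 -0.5 0 0 0.4")

```text
time_s: 18.7
eef_pos: [444.4, 256.9, 6.7]
ee_rot: [1.952, 2.455, 0.01]
ft_force: [0.1, -1.2, -0.9]
finger_gap: 0.493
```

```bash
python3 d.py 445.2 256.6 2.5 103.1
```

```text
t 18.7 pos [444.4 256.9   6.7] yaw 103.03 tilt 0.47 j [ 0.38  0.6   1.81 -0.    0.72 -1.42] F [ 0.1 -1.2 -0.9] gap 45.3
delta cm [-0.05  0.06  0.42]
turn deg [ 0.47 -0.01 -0.07]
```

arm_command(deltas="0 0 0.1 0.4 0 0 0.4; 0 0 0.25 0.4 0 0 0.4; 0 0 0.4 0.4 0 0 0.4; 0 0 0.4 0.4 0 0 0.4")

```text
time_s: 19.03
eef_pos: [444.4, 256.9, 2.2]
ee_rot: [1.955, 2.459, 0.001]
ft_force: [0.5, 0.2, 0.7]
finger_gap: 0.49
```

```bash
python3 d.py 445.2 256.6 2.5 103.1
```

```text
t 19.0333 pos [444.4 256.9   2.2] yaw 103.03 tilt 0.05 j [ 0.37  0.61  1.81  0.    0.72 -1.42] F [0.5 0.2 0.7] gap 45.1
delta cm [-0.05  0.07 -0.03]
turn deg [ 0.05 -0.01 -0.07]
```

arm_command(deltas="0 0 0 0 0 0 0.65; 0 0 0 0 0 0 0.65; 0 0 0 0 0 0 0.65; 0 0 0 0 0 0 0.65; 0 0.1 -0.7 0 0 0 0.65; 0 0.1 -1.35 0 0 0 0.65; 0 0.1 -1.35 0 0 0 0.65; 0 0.1 -1.35 0 0 0 0.65")

```text
time_s: 19.7
eef_pos: [445.6, 257.2, 16.4]
ee_rot: [1.955, 2.458, 0.002]
ft_force: [0.1, -0.6, 0.2]
finger_gap: 0.647
```

```bash
python3 d.py 445.2 256.6 15.7 103.1
python3 - <<'E'
from h import *
s=read_state();im=read_camera("wrist")[:,:,::-1];crop(im,200,200,230,170,3.4,"pics/w14.png")
E
```

```text
t 19.7 pos [445.6 257.2  16.4] yaw 103.03 tilt 0.1 j [ 0.37  0.59  1.8   0.    0.75 -1.42] F [ 0.1 -0.6  0.2] gap 59.5
delta cm [-0.05 -0.05  0.07]
turn deg [ 0.1  -0.02 -0.07]
```

View pics/w14.png

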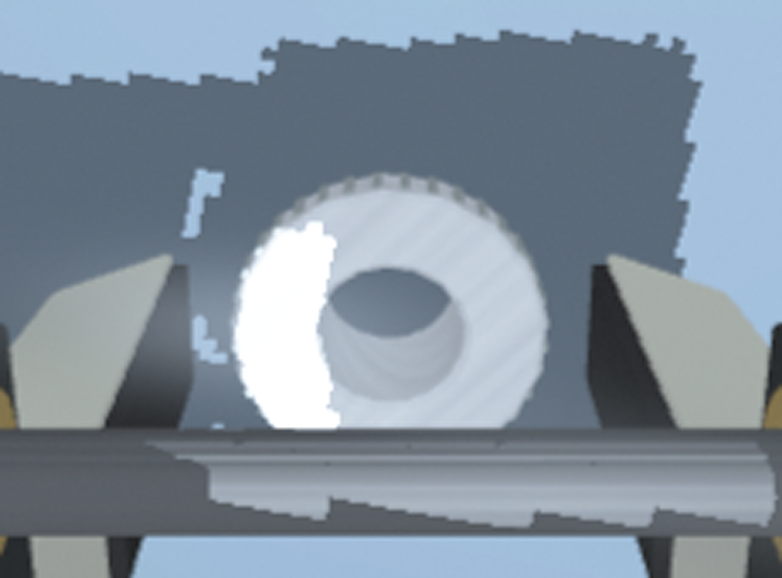

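Run:
```python
from h import *
I=np.eye(4)
for u,v in [(390,189),(390,268),(390,399)]: print(onz("wrist",200+u/3.4,200+v/3.4,-5.6,I))
```

```text
[ -0.99066584 -22.68306413  -5.6       ]
[ -0.97600405 -10.62932015  -5.6       ]
[-0.9502114  10.57530746 -5.6       ]
```

arm_command(deltas="0 0 0 0 0 0 0.4; 0 0 0 0 0 0 0.4; 0 0 0 0 0 0 0.4; 0 0 0 0 0 0 0.4; 0 0 0 0 0 0 0.4; 0 0 -0.5 0 0 0 0.4; 0 0 -1.5 0 0 0 0.4; 0 0 -2 0 0 0 0.4", squeeze=25)

```text
time_s: 20.42
eef_pos: [445.5, 257.2, 37.0]
ee_rot: [1.955, 2.459, 0.002]
ft_force: [0.3, 0.6, 0.1]
finger_gap: 0.486
```

```bash
python3 d.py 445.2 256.6 15.7 103.1
python3 - <<'E'
from h import *
s=read_state();im=read_camera("wrist")[:,:,::-1];crop(im,200,200,230,170,3.4,"pics/w15.png")
E
```

```text
t 20.4167 pos [445.5 257.2  37. ] yaw 103.03 tilt 0.07 j [ 0.37  0.56  1.78  0.    0.8  -1.42] F [0.3 0.6 0.1] gap 44.8
delta cm [-0.05 -0.05  2.13]
turn deg [ 0.07 -0.01 -0.07]
```

View pics/w15.png

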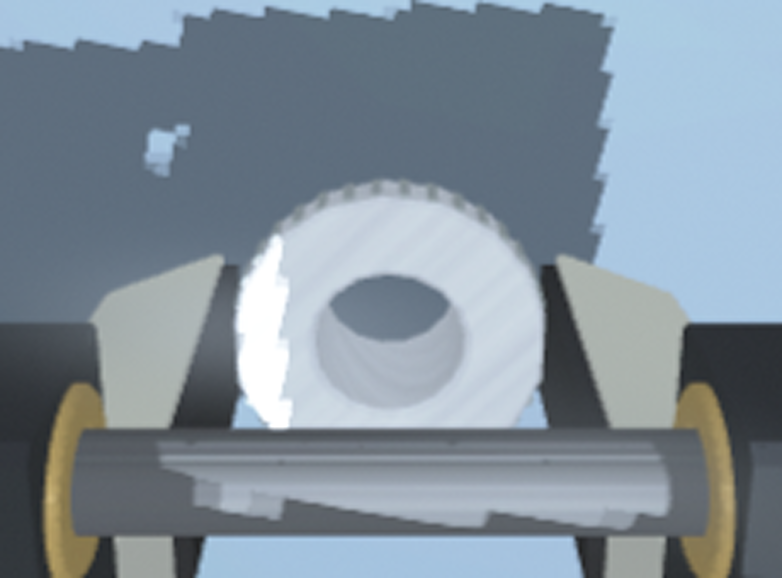

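arm_command(deltas="0 0 -3 0 0 0 0.4; 0 0 -7 0 0 0 0.4; 0 0 -11 0 0 0 0.4; 0 0 -15 0 0 0 0.4; 0 0 -17.5 0 0 0 0.4; 0 0 -18 0 0 0 0.4; -3 0.7 -18 0 0 0 0.4; -6 1.4 -18 0 0 0 0.4")

```text
time_s: 21.13
eef_pos: [471.9, 202.1, 216.1]
ee_rot: [1.951, 2.462, 0.002]
ft_force: [1.4, -0.6, -0.1]
finger_gap: 0.487
```

```bash
python3 d.py 575.9 -5.1 190 103.1
```

```text
t 21.1333 pos [471.9 202.1 216.1] yaw 103.22 tilt 0.09 j [ 0.26  0.33  1.57  0.    1.24 -1.55] F [ 1.4 -0.6 -0.1] gap 44.8
delta cm [-22.55   5.38   2.62]
turn deg [ 0.08 -0.02  0.12]
```

arm_command(deltas="-4 0.9 0 0 0 0 0.4; -8 1.8 0 0 0 0 0.4; -12 2.7 0.5 0 0 0 0.4; -16 3.7 1 0 0 0 0.4; -20 4.7 2 0 0 0 0.4; -22.4 5.3 2.5 0 0 0 0.4; -22.4 5.3 2.5 0 0 0 0.4; -22.4 5.3 2.5 0 0 0 0.4")

```text
time_s: 21.8
eef_pos: [573.9, -5.8, 189.2]
ee_rot: [-1.957, -2.454, 0.002]
ft_force: [-0.7, 0.6, 0.3]
finger_gap: 0.486
```

arm_command(deltas="0 0 0 0 0 0 0.4; 0 0 0 0 0 0 0.4")

```text
time_s: 21.97
eef_pos: [573.8, -3.4, 190.7]
ee_rot: [-1.953, -2.46, -0.0]
ft_force: [0.1, 0.3, -0.7]
finger_gap: 0.486
```

```bash
python3 d.py 575.9 -5.1 160 103.1
python3 - <<'E'
from h import *
s=read_state();im=read_camera("wrist")[:,:,::-1];crop(im,200,180,230,190,3.4,"pics/w16.png");np.save("T16.npy",tcp(s))
im=read_camera("side")[:,:,::-1];crop(im,280,150,110,110,5.4,"pics/s16.png")
E
```

```text
t 21.9667 pos [573.8  -3.4 190.7] yaw 103.1 tilt 0.03 j [-0.14  0.46  1.44  0.    1.24 -1.94] F [ 0.1  0.3 -0.7] gap 44.7
delta cm [-0.21  0.16  3.07]
turn deg [-0.01 -0.03 -0.  ]
```

View pics/w16.png

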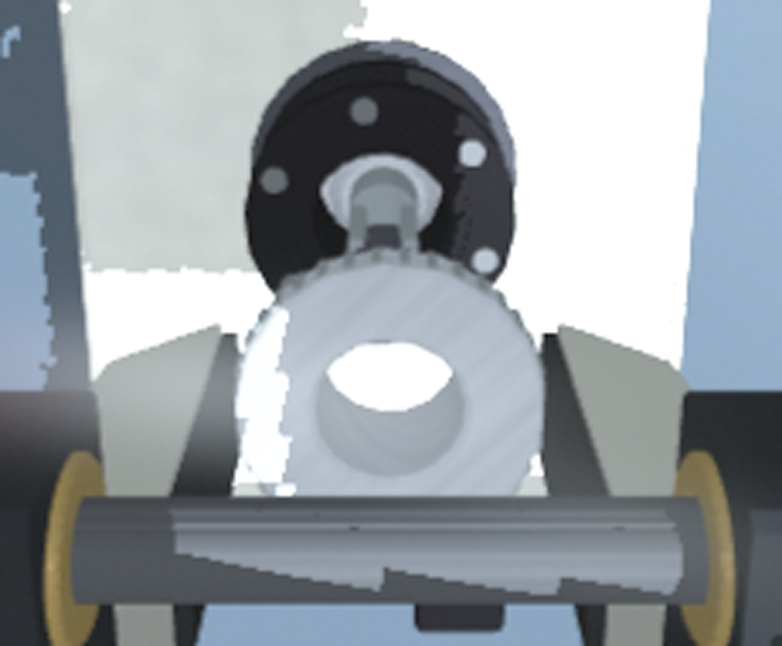

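View pics/s16.png

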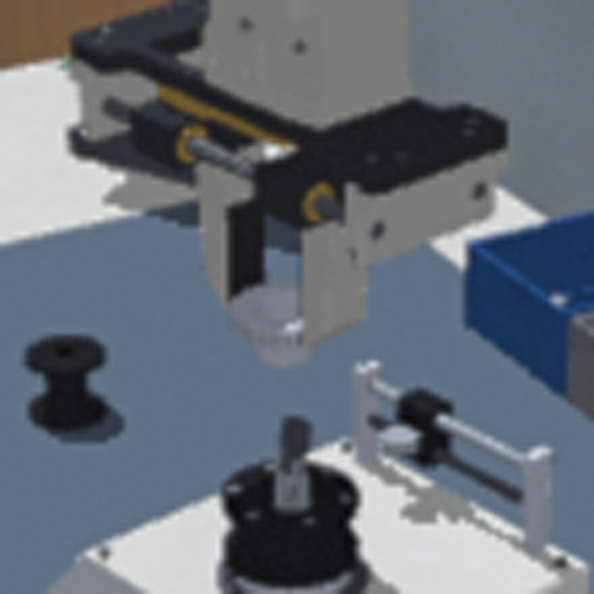

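arm_command(deltas="-0.2 0.25 0 0 0 0 0.4; -0.2 0.25 1 0 0 0 0.4; -0.2 0.25 2 0 0 0 0.4; -0.2 0.25 2.8 0 0 0 0.4; -0.2 0.25 3.2 0 0 0 0.4; -0.2 0.25 3.2 0 0 0 0.4; -0.2 0.25 3.2 0 0 0 0.4")

```text
time_s: 22.65
eef_pos: [577.1, -6.0, 158.2]
ee_rot: [-1.955, -2.458, 0.001]
ft_force: [-0.1, 0.1, 0.6]
finger_gap: 0.489
```

```bash
python3 d.py 575.9 -5.1 126 103.1
python3 - <<'E'
from h import *
s=read_state();im=read_camera("wrist")[:,:,::-1];crop(im,200,180,230,190,3.4,"pics/w17.png");np.save("T17.npy",tcp(s))
E
```

```text
t 22.65 pos [577.1  -6.  158.2] yaw 103.02 tilt 0.05 j [-0.14  0.5   1.48  0.    1.17 -1.94] F [-0.1  0.1  0.6] gap 45.0
delta cm [ 0.11 -0.09  3.22]
turn deg [-0.04 -0.02 -0.08]
```

View pics/w17.png

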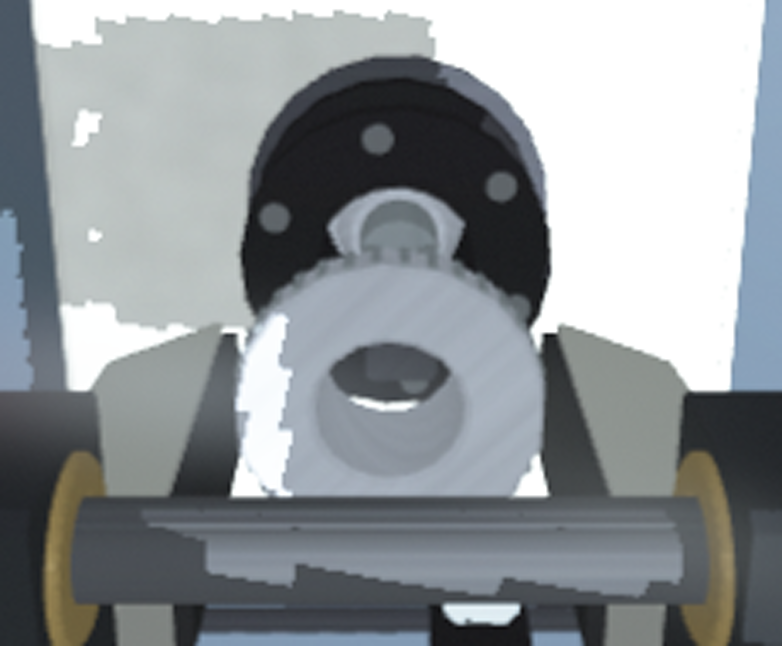

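arm_command(deltas="0.1 0 0.5 0 0 0 0.4; 0.1 0 1 0 0 0 0.4; 0.1 0 1.5 0 0 0 0.4; 0.1 -0.05 2 0 0 0 0.4; 0.1 -0.08 2.5 0 0 0 0.4; 0.1 -0.08 3 0 0 0 0.4; 0.1 -0.08 3 0 0 0 0.4; 0.1 -0.08 3 0 0 0 0.4")

```text
time_s: 23.37
eef_pos: [576.1, -5.2, 128.2]
ee_rot: [-1.955, -2.459, 0.0]
ft_force: [-0.4, 0.4, 0.2]
finger_gap: 0.486
```

```bash
python3 d.py 575.9 -5.1 110.4 103.1
python3 - <<'E'
from h import *
s=read_state();im=read_camera("wrist")[:,:,::-1];crop(im,200,180,230,190,3.4,"pics/w18.png");np.save("T18.npy",tcp(s))
im=read_camera("side")[:,:,::-1];crop(im,300,190,80,80,7,"pics/s18.png")
E
```

```text
t 23.3667 pos [576.1  -5.2 128.2] yaw 103.03 tilt 0.04 j [-0.14  0.53  1.52  0.    1.1  -1.94] F [-0.4  0.4  0.2] gap 44.7
delta cm [ 0.01 -0.01  1.78]
turn deg [-0.03 -0.02 -0.07]
```

View pics/w18.png

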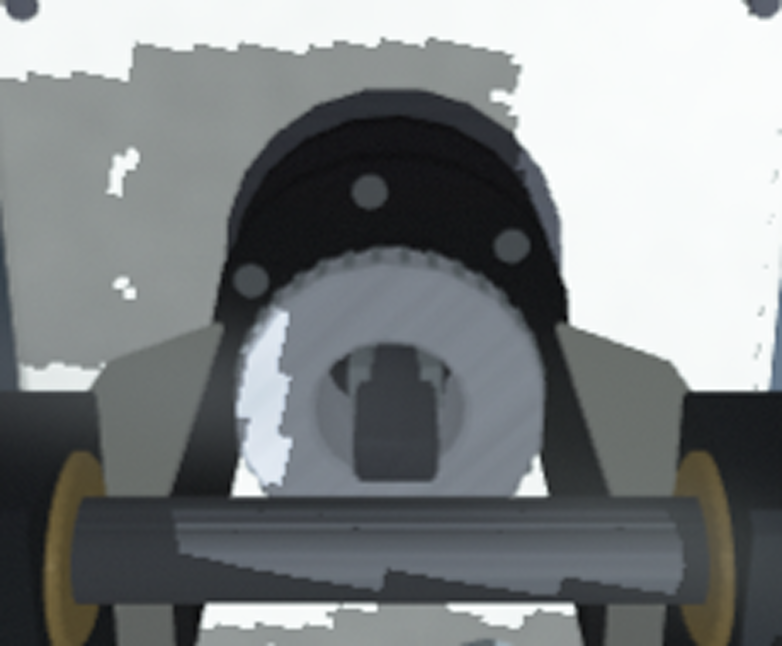

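View pics/s18.png

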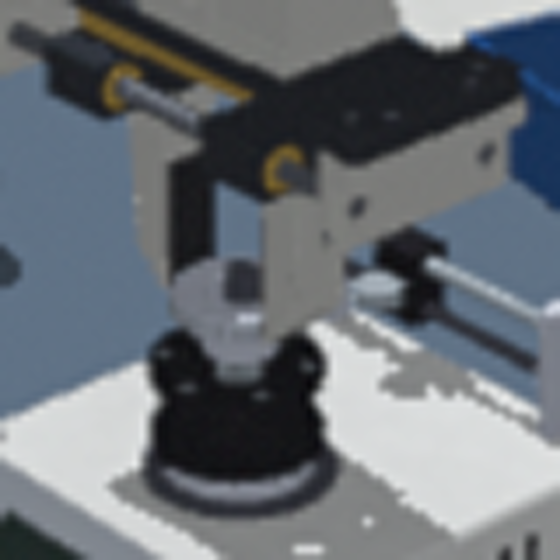

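The fingertips now stop at the flange, and the stem is centred over the bore: side crop, stem about 240, spool centre about 238. I'll lower it gently.

arm_command(deltas="0 0 0.3 0 0 0 0.4; 0 0 0.6 0 0 0 0.4; 0 0 0.8 0 0 0 0.4; 0 0 0.8 0 0 0 0.4; 0 0 0.8 0 0 0 0.4")

```text
time_s: 23.88
eef_pos: [576.2, -5.2, 120.5]
ee_rot: [-1.955, -2.459, 0.0]
ft_force: [0.7, -0.1, -1.7]
finger_gap: 0.484
```

```bash
python3 d.py 575.9 -5.1 110.4 103.1
```

```text
t 23.8833 pos [576.2  -5.2 120.5] yaw 103.03 tilt 0.01 j [-0.14  0.54  1.53  0.    1.08 -1.94] F [ 0.7 -0.1 -1.7] gap 44.5
delta cm [ 0.01 -0.02  1.01]
turn deg [-0.01 -0.01 -0.07]
```

arm_command(deltas="0 0 0.2 0 0 0 0.4; 0 0 0.4 0 0 0 0.4; 0 0 0.6 0 0 0 0.4; 0 0 0.75 0 0 0 0.4; 0 0 0.75 0 0 0 0.4")

```text
time_s: 24.3
eef_pos: [576.0, -5.2, 112.7]
ee_rot: [-1.955, -2.459, 0.0]
ft_force: [-0.2, -0.7, -0.3]
finger_gap: 0.485
```

```bash
python3 d.py 575.9 -5.1 110.4 103.1
```

```text
t 24.3 pos [576.   -5.2 112.7] yaw 103.03 tilt 0.04 j [-0.14  0.54  1.53  0.    1.06 -1.94] F [-0.2 -0.7 -0.3] gap 44.6
delta cm [ 0.01 -0.01  0.23]
turn deg [-0.03 -0.02 -0.07]
```

arm_command(deltas="0 0 0.1 0 0 0 0.4; 0 0 0.2 0 0 0 0.4; 0 0 0.25 0 0 0 0.4; 0 0 0.25 0 0 0 0.4")

```text
time_s: 24.63
eef_pos: [576.2, -5.2, 110.5]
ee_rot: [-1.955, -2.459, -0.0]
ft_force: [-0.6, 0.3, -0.4]
finger_gap: 0.483
```

```bash
python3 d.py 575.9 -5.1 110.4 103.1
```

```text
t 24.6333 pos [576.2  -5.2 110.5] yaw 103.03 tilt 0.01 j [-0.14  0.55  1.54  0.    1.06 -1.94] F [-0.6  0.3 -0.4] gap 44.4
delta cm [ 0.01 -0.03  0.01]
turn deg [-0.   -0.01 -0.07]
```

arm_command(deltas="0 0 0.07 0 0 0 0.4; 0 0 0.14 0 0 0 0.4; 0 0 0.14 0 0 0 0.4")

```text
time_s: 24.88
eef_pos: [576.3, -5.2, 109.3]
ee_rot: [1.955, 2.459, 0.0]
ft_force: [-0.1, -0.0, 0.0]
finger_gap: 0.491
```

```bash
python3 d.py 575.9 -5.1 110.4 103.1;  python3 - <<'E'
from h import *
im=read_camera("side")[:,:,::-1];crop(im,300,190,80,80,7,"pics/s19.png")
E
```

```text
t 24.8833 pos [576.3  -5.2 109.3] yaw 103.03 tilt 0.02 j [-0.14  0.55  1.54  0.    1.06 -1.94] F [-0.1 -0.   0. ] gap 45.2
delta cm [ 0.02 -0.04 -0.11]
turn deg [ 0.02  0.   -0.07]
```

View pics/s19.png

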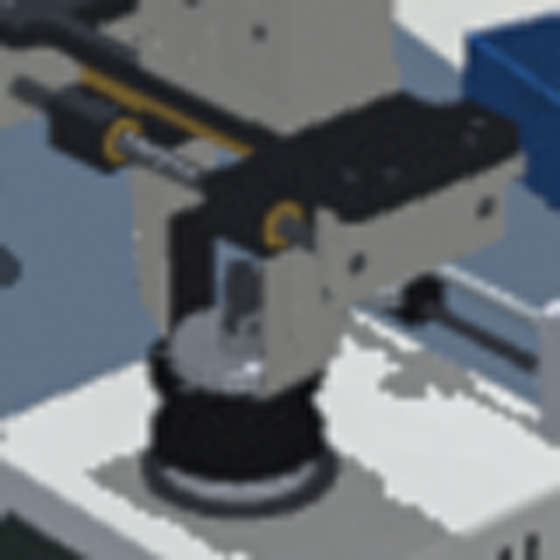

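arm_command(deltas="0 0 0.06 0 0 0 0.4; 0 0 0.12 0 0 0 0.4; 0 0 0.12 0 0 0 0.4")

```text
time_s: 25.18
eef_pos: [576.6, -5.2, 108.8]
ee_rot: [1.954, 2.458, 0.001]
ft_force: [-1.4, 0.6, 5.2]
finger_gap: 0.483
```

```bash
python3 d.py 575.9 -5.1 110.4 103.1
```

```text
t 25.1833 pos [576.6  -5.2 108.8] yaw 103.03 tilt 0.08 j [-0.14  0.55  1.54  0.    1.05 -1.94] F [-1.4  0.6  5.2] gap 44.4
delta cm [ 0.02 -0.07 -0.16]
turn deg [ 0.08  0.02 -0.07]
```

arm_command(deltas="0 0 -0.06 0 0 0 0.4; 0 0 -0.06 0 0 0 0.6; 0 0 -0.06 0 0 0 0.75; 0 0 -0.06 0 0 0 0.75; 0 0 -0.06 0 0 0 0.75; 0 0 -1.5 0 0 0 0.75; 0 0 -4.5 0 0 0 0.75; 0 0 -8 0 0 0 0.75")

```text
time_s: 25.85
eef_pos: [574.8, -5.0, 186.8]
ee_rot: [-1.952, -2.455, 0.004]
ft_force: [0.5, -0.5, -0.0]
finger_gap: 0.751
```

```bash
python3 d.py 520 -18 200 103.1;  python3 - <<'E'
from h import *
im=read_camera("side")[:,:,::-1];crop(im,300,190,80,80,7,"pics/s20.png")
s=read_state();im=read_camera("wrist")[:,:,::-1];crop(im,200,180,230,190,3.4,"pics/w20.png");np.save("T20.npy",tcp(s))
E
```

```text
t 25.85 pos [574.8  -5.  186.8] yaw 103.02 tilt 0.3 j [-0.14  0.47  1.44  0.    1.24 -1.94] F [ 0.5 -0.5 -0. ] gap 69.1
delta cm [-0.03 -5.64 -1.29]
turn deg [-0.28 -0.12 -0.08]
```

View pics/s20.png

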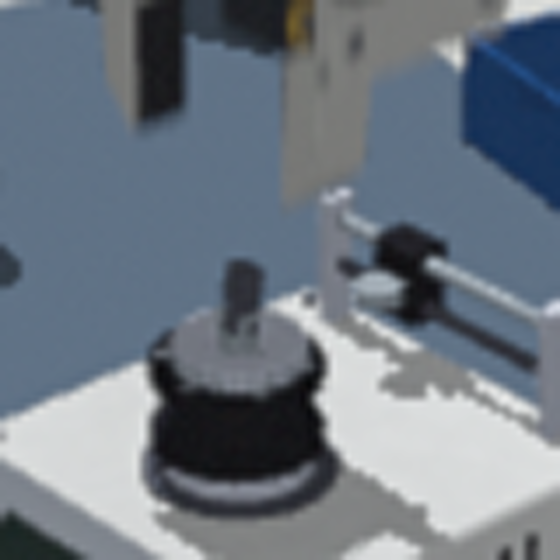

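View pics/w20.png

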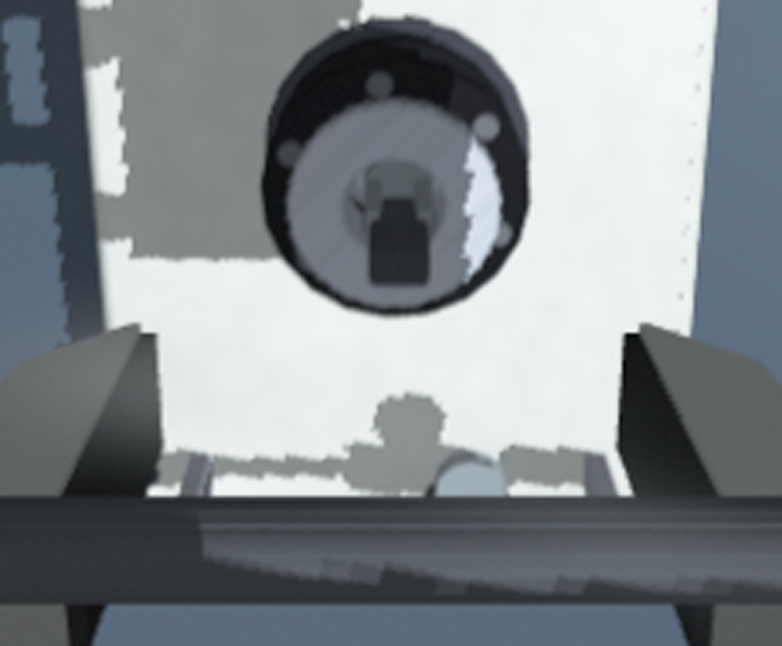

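The bush lies flat on the spool, as seen in the side crop at (240,345) and the wrist crop at (395,200), with the latch upright. Next I'll close the gripper and go to the panel side of the latch.

arm_command(deltas="0 -2 0 0 0 0 0; 0 -3 0 0 0 0 0; 0 -3 1 0 0 0 0; 0 -3 2 0 0 0 0; 0 -3 2 0 0 0 0; 0 -3 2 0 0 0 0; 0 -3 2 0 0 0 0; 0 -3 2 0 0 0 0")

```text
time_s: 26.62
eef_pos: [547.5, -11.9, 168.0]
ee_rot: [1.955, 2.459, 0.0]
ft_force: [-0.2, 0.6, 0.1]
finger_gap: 0.216
```

arm_command(deltas="0 0 1 0 0 0 0; 0 0 2 0 0 0 0; 0 0 3 0 0 0 0; 0 0 3 0 0 0 0; 0 0 3 0 0 0 0")

```text
time_s: 27.03
eef_pos: [546.4, -11.8, 137.0]
ee_rot: [-1.954, -2.458, 0.001]
ft_force: [-0.3, -0.7, -0.0]
finger_gap: 0.006
```

```bash
python3 d.py 576.7 -5 134 103.1;  python3 - <<'E'
from h import *
im=read_camera("side")[:,:,::-1];crop(im,290,180,90,90,6.4,"pics/s21.png")
im=read_camera("wrist")[:,:,::-1];cv2.imwrite("pics/w21.png",im)
E
```

```text
t 27.0333 pos [546.4 -11.8 137. ] yaw 103.03 tilt 0.12 j [-0.16  0.47  1.59  0.    1.08 -1.96] F [-0.3 -0.7 -0. ] gap 0.6
delta cm [-0.02  3.11  0.29]
turn deg [-0.11 -0.05 -0.07]
```

View pics/s21.png

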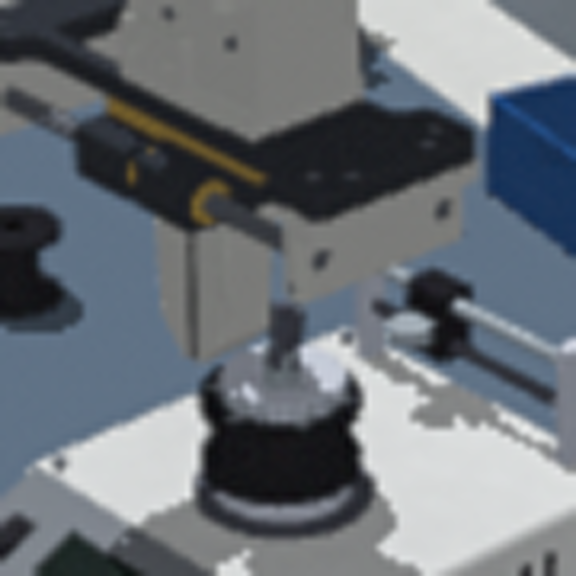

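View pics/w21.png

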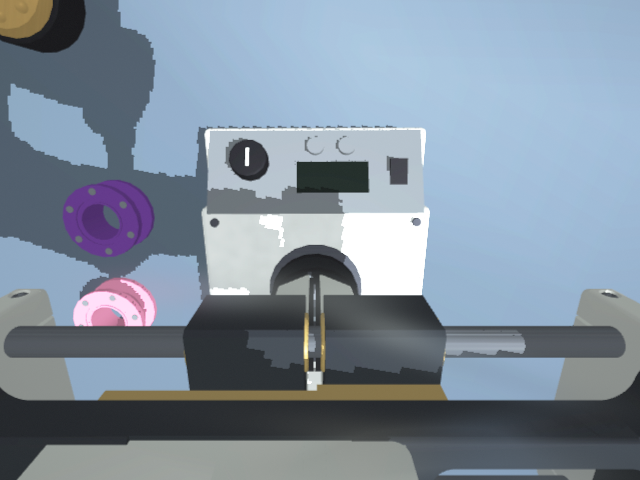

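arm_command(deltas="0 0 0.3 0 0 0 0; 0 0.8 0.3 0 0 0 0; 0 1.4 0.3 0 0 0 0; 0 2 0.3 0 0 0 0; 0 2.5 0.3 0 0 0 0; 0 3 0.3 0 0 0 0")

```text
time_s: 27.63
eef_pos: [576.7, -5.0, 134.9]
ee_rot: [-1.955, -2.459, 0.0]
ft_force: [-1.5, 0.5, -0.4]
finger_gap: 0.004
```

```bash
python3 d.py 576.7 -5 134 103.1;  python3 - <<'E'
from h import *
im=read_camera("side")[:,:,::-1];crop(im,290,180,90,90,6.4,"pics/s22.png")
E
```

```text
t 27.6333 pos [576.7  -5.  134.9] yaw 103.04 tilt 0.03 j [-0.14  0.52  1.51 -0.    1.11 -1.94] F [-1.5  0.5 -0.4] gap 0.4
delta cm [-0.    0.    0.09]
turn deg [-0.02 -0.01 -0.06]
```

View pics/s22.png

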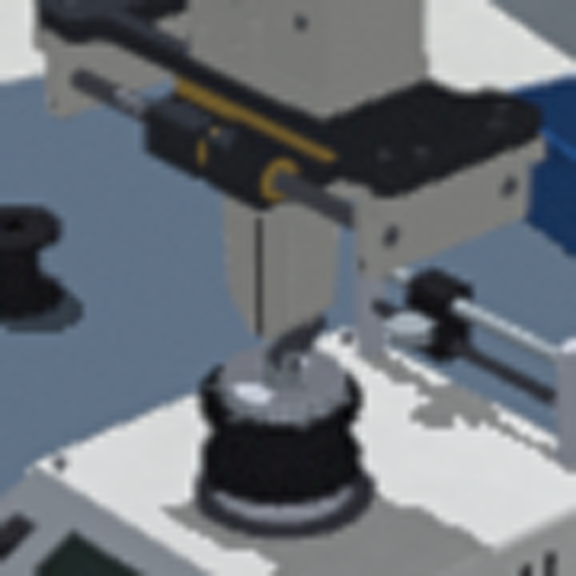

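The latch is folding, about 45–50° over with its tip near (320,325). I'll push on, then press down.

arm_command(deltas="0 0.6 0 0 0 0 0; 0 1.2 0 0 0 0 0; 0 1.6 0 0 0 0 0; 0 1.6 0.2 0 0 0 0; 0 1.6 0.4 0 0 0 0; 0 1.6 0.6 0 0 0 0; 0 1.6 0.75 0 0 0 0; 0 1.6 0.75 0 0 0 0")

```text
time_s: 28.35
eef_pos: [591.3, -1.6, 127.0]
ee_rot: [-1.955, -2.458, 0.001]
ft_force: [-0.0, -0.3, -0.2]
finger_gap: 0.006
```

```bash
python3 d.py 594.2 -0.9 126 103.1;  python3 - <<'E'
from h import *
im=read_camera("side")[:,:,::-1];crop(im,290,180,90,90,6.4,"pics/s23.png")
E
```

```text
t 28.35 pos [591.3  -1.6 127. ] yaw 103.02 tilt 0.06 j [-0.13  0.55  1.47  0.    1.12 -1.93] F [-0.  -0.3 -0.2] gap 0.5
delta cm [0.  0.3 0.1]
turn deg [-0.05 -0.02 -0.08]
```

View pics/s23.png

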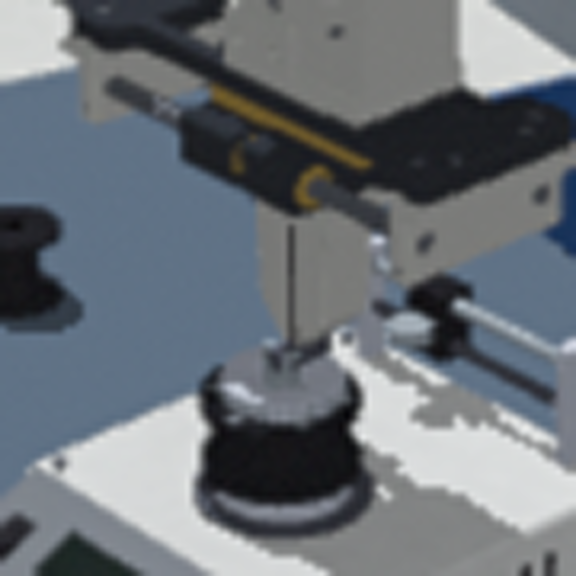

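arm_command(deltas="0 0.4 0 0 0 0 0; 0 0.4 0.05 0 0 0 0; 0 0.4 0.1 0 0 0 0; 0 0.4 0.15 0 0 0 0; 0 0.4 0.15 0 0 0 0")

```text
time_s: 28.82
eef_pos: [596.0, -0.7, 126.3]
ee_rot: [1.955, 2.459, 0.001]
ft_force: [0.7, 0.7, 0.8]
finger_gap: 0.003
```

```bash
python3 d.py 594.2 -0.9 126 103.1
```

```text
t 28.8167 pos [596.   -0.7 126.3] yaw 103.03 tilt 0.05 j [-0.13  0.56  1.46  0.    1.12 -1.93] F [0.7 0.7 0.8] gap 0.3
delta cm [ 0.02 -0.18  0.03]
turn deg [ 0.05  0.01 -0.07]
```

arm_command(deltas="0 0 0.05 0 0 0 0; 0 0 0.1 0 0 0 0; 0 0 0.15 0 0 0 0; 0 0 0.15 0 0 0 0")

```text
time_s: 29.15
eef_pos: [596.1, -0.7, 126.1]
ee_rot: [1.954, 2.458, 0.002]
ft_force: [-2.8, 0.8, 10.0]
finger_gap: 0.006
```

```bash
python3 d.py
```

```text
t 29.15 pos [596.1  -0.7 126.1] yaw 103.03 tilt 0.11 j [-0.13  0.56  1.46  0.    1.12 -1.93] F [-2.8  0.8 10. ] gap 0.5
```

Solid stop at TCP z 126.1 with 10 N, which is the height expected for the latch folded flat. Retreating straight up to check.

arm_command(deltas="0 0 -0.3 0 0 0 0; 0 0 -1.5 0 0 0 0; 0 0 -4 0 0 0 0; 0 0 -7 0 0 0 0; 0 0 -9 0 0 0 0; 0 1 -9 0 0 0 0; 0 3 -9 0 0 0 0; 0 3 -9 0 0 0 0.3")

```text
time_s: 29.82
eef_pos: [626.7, 6.5, 214.5]
ee_rot: [1.954, 2.458, 0.002]
ft_force: [-1.2, 0.2, -0.8]
finger_gap: 0.042
```

```bash
python3 d.py;  python3 - <<'E'
from h import *
im=read_camera("side")[:,:,::-1];cv2.imwrite("pics/side_end.png",im);crop(im,300,190,80,80,7,"pics/s24.png")
im=read_camera("wrist")[:,:,::-1];crop(im,230,60,170,200,3,"pics/w24.png")
im=read_camera("top")[:,:,::-1];cv2.imwrite("pics/top_end.png",im)
E
```

```text
t 29.8167 pos [626.7   6.5 214.5] yaw 103.04 tilt 0.1 j [-0.11  0.54  1.24  0.    1.36 -1.91] F [-1.2  0.2 -0.8] gap 3.9
```

View pics/s24.png

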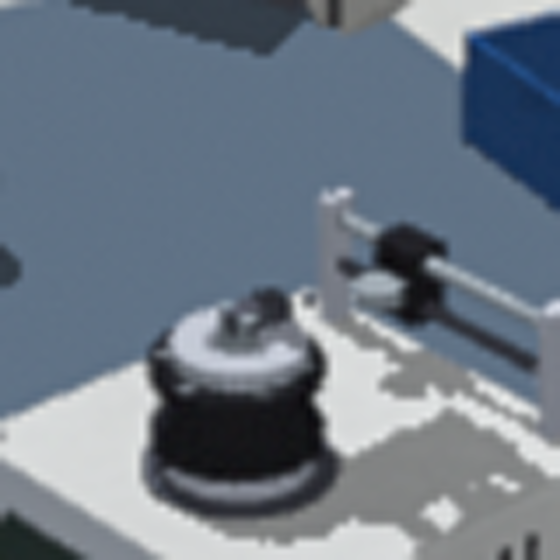

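View pics/w24.png

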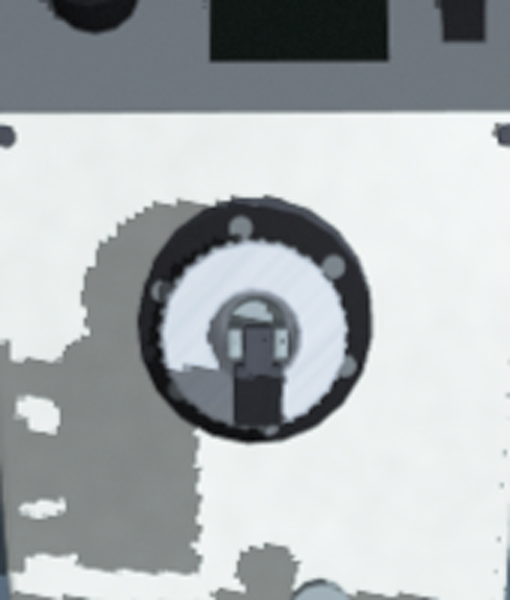

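View pics/top_end.png

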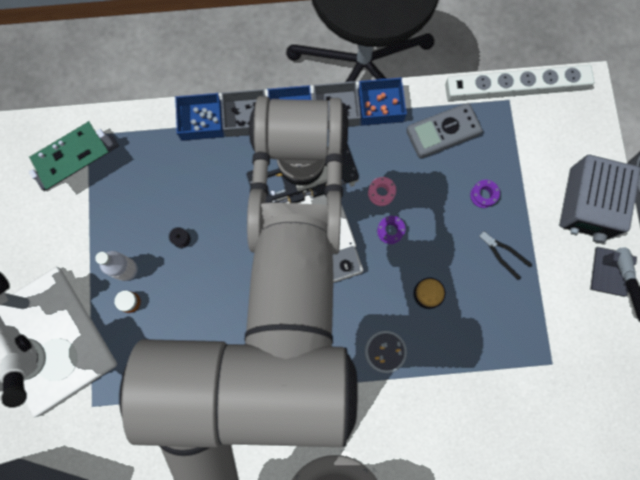

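Run:
```python
from h import *
a=np.array([576.7,-5,0]);e=np.array([.974,.228,0])
for th in (1.57,1.35,1.1):
    p=a+e*20*np.sin(th)+[0,0,122+20*np.cos(th)];q=proj("side",p);w=(q-[300,190])*7;print(th,w)
h=proj("side",a+[0,0,122]);print((h-[300,190])*7)
im=cv2.imread("pics/side_end.png");crop(im,322,222,30,30,20,"pics/s25.png")
```

```text
1.57 [282.61465998 303.01601773]
1.35 [281.4889622  292.00554385]
1.1 [277.64137065 281.26049355]
[237.3752204  322.79121053]
```

View pics/s25.png

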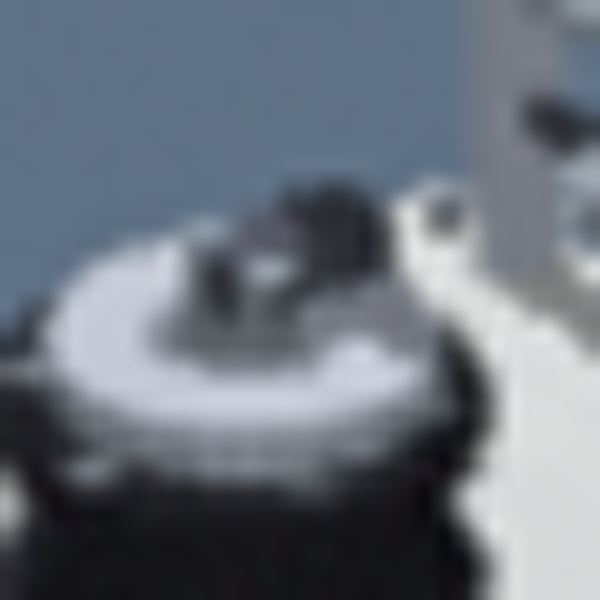

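The latch tip centre measures about (283,304) in the side crop. Prediction for flat is (282.6,303.0), against (281.5,292.0) at 1.35 rad, so it is flat. Handing in.

```bash
python3 -c "
from cell import *
print(hand_in())"
```

```text
the job is handed in; nothing more can be done
None
```

The winder is ready: the spool is on the spindle, the bush sits narrow end down in its bore, and the latch is folded flat. I handed the job in at about 30 s of the 69 s allowed.

**Spool:** I held the black spool by its upper flange and lowered it to contact at TCP z 87.5, the height expected for fully home. Later pictures showed it level on the drive flange.

**Bush:** My first grip was too deep, so the fingertips touched the spool's top before the bush was home, pressing with up to 23 N. I lifted off, stood the bush back on the bench and gripped it again by the tips. The second time it went in freely and met contact at TCP z 108.8, about 1.6 mm lower than I expected from the regrasp. I put that down to a slight shift in the grip or the fingertips just touching the spool. After release the flange lay flat on the spool in both the side and wrist views.

**Latch:** I pushed it over towards +x and pressed it down to a solid stop at TCP z 126.1 with 10 N, where 126 was expected. In the last side view its tip matched the flat position to about 1 px in a 7x enlarged crop.

**Last checks:** In the final top view the small spool, bottle, jar, pot of curls and cutters are where they started. The gripper was about 90 mm above the winder, touching nothing. No checks at the end disagreed.

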